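Close up the grounds drawer and put the cleaning tools back in their cup

TASK

Close up after cleaning the knock box: push its grounds drawer fully home, then turn the key that stands in the lock a quarter turn clockwise, as far as it goes, so that the drawer is locked. Pull the key out and stand it in the plain metal tool cup, blade down, and stand the brush that lies across the tray in the same cup, bristles up. Keep the tool cup standing, and leave the espresso cup on the knock box and the jar and milk jug beside it where they are.

Things in the scene. Friction and masses are not known exactly. Their poses are not given: they have to be found in the camera images.
- knockbox: The knock box: a low brushed-steel housing fixed to the counter, 300 mm deep (x), 280 mm wide (y), 105 mm high, with a ribbed mat on the rear half of its top. Origin: centre of its underside. Its front faces -x, towards the robot; y to the left.
- drawer_front (a point): Middle of the flat front face of the knock box's grounds drawer, 272 mm wide, spanning 12 to 98 mm above the counter, dark finger recess at its upper middle. The face looks along this frame's -x, towards the robot; push along +x. When home, the face stands 4 mm before the housing's front edge.
- drawer (a joint): How far the drawer stands open, in m: 0 is fully home (a hard stop), up to 0.14. It slides with about 2 N of friction and stays where it is left; wherever the front face is pushed it slides straight.
- lock_top (a point): Slotted lock near the front left corner of the housing's top, 90 mm left of its middle and 35 mm behind its front edge: a brass barrel of 32 mm diameter in a pale rosette. Point: on its upright axis at its face, 113 mm above the counter. The slot is 18.5 mm long (this frame's y; left to right across the housing when unlocked), 5.4 mm wide, 20 mm deep.
- lock (a joint): Turn of the lock in rad, clockwise seen from above: 0 unlocked (the start), 1.57 locked, with stops at both ends. It turns with about 0.1 N m of friction and stays where it is left.
- key_grip (a point): Middle of the key's flat orange handle: 12 mm thick along this frame's x, 34 mm wide along y (in line with the blade), 66 mm tall along z. The key starts standing upright and loose in the lock's slot, its handle's middle 218 mm above the counter, the blade's lowest 20 mm in the slot.
- key_center (a point): Half-way up the loose service key, 155 mm long, about 60 g: a steel blade 4 mm thick, 16.5 mm wide, 28 mm long, then a 9 mm round shank, and from 83 mm above the tip a collar and the orange handle (see key_grip, 47 mm above this point). z runs from the blade to the handle.
- key_tip (a point): The lower end of the key's blade, 77.5 mm below key_center.
- brush_center (a point): Half-way along the loose cleaning brush (220 mm, about 50 g), on its axis; x points to the bristles. Blue handle 16 mm wide (y), 12 mm thick (z), from 110 mm behind this point to 60 mm before it, then a steel ferrule, 18 mm across, to 78 mm, black bristles, up to 23 mm across, to 110 mm. It starts level across the tray's rims, axis 36 mm above the counter, bristles away from the robot.
- brush_foot (a point): The bare end of the brush's handle, 110 mm behind brush_center.
- tray: Open grey plastic tray fixed on the counter, 110 mm (x, along the brush) by 170 mm (y), 30 mm high, walls 4 mm, floor 4 mm thick, empty under the brush; between the rims the fingers can reach down beside the handle. Origin: centre of its underside.
- cup_in (a point): Centre of the inner floor, 5 mm above the counter, of the tool cup: a loose, straight, round brushed-steel cup without a handle, 78 mm outer and 72 mm inner diameter, 110 mm high, about 450 g, empty at the start. It stands to one side of the knock box, the tray with the brush to the other; they may change sides.
- cup_rim (a point): Centre of the tool cup's mouth, 105 mm above cup_in.
- tablets: White jar of cleaning tablets with a blue cap, 64 mm diameter, 95 mm high. Leave it. Origin: underside.
- milkjug: Steel milk jug, 84 mm diameter, 105 mm high, handle at +y. Leave it. Origin: underside.
- espresso: White espresso cup, 64 mm diameter, 55 mm high, standing on the middle of the knock box's top. Leave it. Origin: underside.
There are look-alikes about, which are no part of the job. There is more than one size of the part that bears brush_center; the job needs the smaller.

How it is judged (in metres and radians):
On the way, in this order (a step that is already met when the one before it is completed fails the run):
1. the grounds drawer is pushed home (value of joint drawer below 0.005 m), for 0.1 s.
2. with the drawer home, the lock is turned a quarter turn (value of joint drawer below 0.005 m and value of joint lock above 1.35 rad), for 0.1 s.
At the end, for the whole second after the job is handed in: Drawer home within 5 mm, lock past 77 degrees; key and brush stand in the tool cup, blade tip and bare handle end within 40 mm of its floor and 42 mm of its axis, leaning under 43 degrees, key handle and bristles up; the cup stands on the counter within 6 degrees of upright (all of step 2 and horizontal distance between each of key_tip, brush_foot and cup_in below 0.042 m and z of key_tip in the frame of cup_in between -0.01 and 0.04 m and angle between key_center's own z axis and vertical below 0.75 rad and z of brush_foot in the frame of cup_in between -0.01 and 0.04 m and angle between brush_center's own x axis and vertical below 0.75 rad and angle between cup_in's own z axis and vertical below 0.1 rad and height (world z) of cup_in between -0.005 and 0.015 m); the robot touches nothing.
It fails at once if the espresso cup, tablet jar or milk jug is shoved or knocked over (moved more than 50 mm) (distance of any of tablets, milkjug, espresso from where it was at the start of the episode above 0.05 m).
It fails at once if the tool cup is knocked over (angle between cup_in's own z axis and vertical above 0.6 rad).
It also fails if it takes over 72 s, if anything falls off the work surface, if the arm or the gripper's body presses on something with over 40 N, if the wrist force passes 120 N, or if a joint passes its speed limit or range.

ROBOT

A 6-joint arm with a two-finger parallel gripper is mounted at the origin on the work surface. World frame = base frame: x ahead of the robot, y to its left, z up, the work surface at z = 0. Lengths are in mm, angles in rad, forces in N, time in s.
With the tool pointing down it reaches from about 400 to 925 mm from the base axis. Payload 12.5 kg.
Tool frame: the origin (TCP) lies on the mounting face of the last link; the fingertips stand 190 mm ahead of it and the grasp point (between the pads) lies 171 mm ahead of it (env.grasp_offset is the distance from the TCP to the grasp point, in mm); z points along the fingers, y is the direction in which the jaws open and shut (so a half turn about z gives the same grasp; the last joint's range is limited). The gripper opens to 95 mm and grips with 3 to 60 N. Pads are 20 mm wide; open, the fingers measure 119 mm over their backs; the gripper's body (75 mm by 180 mm) begins 59 mm behind the grasp point.
Start: joints at [-1.428, 0.491, 1.559, -0, 1.092, -0.106], TCP at [153.92, -605.75, 404.761] pointing down, gripper open.
Joint ranges: [-3.1, 3.1], [-0.84, 2.19], [0.05, 2.79], [-1.13, 4.28], [0.06, 2.93], [-2.69, 2.69]. Speed limits (rad/s): [2.22, 2.22, 2.79, 3.14, 3.14, 3.14].

INTERFACE

Orientations are given as [roll, pitch, yaw] about the fixed x, y, z axes, in that order (R = Rz(yaw) Ry(pitch) Rx(roll)).
In Python, from cell import env, viewer gives the robot as it stands.
- The arm moves only by the tool play_rows, never from a script. Its argument "increments" is a list of rows, each an object of numbers: "dx", "dy", "dz": the shift along the tool's x, y, z in mm; "rx", "ry", "rz": the turn, a rotation vector about the tool's x, y, z in units of 6 degrees (1.0 is 6 degrees). A call has 1 to 8 rows; each row is the pose to reach, as a shift and turn from the pose measured when the call began, along the tool's axes at that moment; what a row does not reach only later rows make up. A row lasts 1/12 s, in which the tool goes at most 41.7 mm and 7.16 degrees, less where a joint would pass 70% of its speed; a pose out of reach is approached as far as the arm can. A call with a gripper value outside its range is refused whole. "fingers" is the opening, from 0 (shut) to 1 (fully open), set as the call begins (left out, the last holds). The fingers move at their own pace and stop on an object; the grip force is fixed at half the most. Time passes only in rows, so rows that repeat a pose let the fingers close. It gives the time, the measured TCP pose, the force and the opening at its end, in the units of the state.
- env.state(): the state, without advancing time (a new reading comes with each control period).
- viewer.read_camera(name): name is "side" or "top"; returns a dict with "image" (420x560x3 uint8, red, green, blue), "fx", "fy", "cx", "cy" (pixels), "rvec" (rotation vector, rad) and "tvec" (3), from world to camera coordinates, as OpenCV has them. Camera axes: x right, y down, z forward; pixel columns grow to the right and rows downward; lengths in mm; the calibration is good to about 2 mm. A picture is of the moment at which its call begins. There is no depth.
- env.job_done(): hands the job in, once; it reports no verdict.
The state is a dict: "t": time; "joints": joint angles; "qvel": joint speeds; "tau": joint torques, N m; "eef_pos": TCP position; "tcp_rot": TCP orientation; "ft_force": force on the tool from outside, world axes, zero at the start; "moment": the same for the moment, N m; "opening": opening from 0.0 (shut) to 1.0 (fully open).
Only numpy, scipy, OpenCV 4.12 (cv2) and the standard library are available. Lean on these libraries where they do the work, as an engineer would, in place of code of your own. Each camera call takes 0.05 s, during which the arm holds its last target.

## Working session

There is one attempt and no reset: what is moved stays moved. The work goes in short steps, Python scripts to look and compute and a tool call to move; the robot and the scene stay as the last step left them, time stands still between calls to the robot, and variables do not carry over. Pictures are saved under pics/ and viewed, and the job is handed in when it is done.

Besides the shell and the picture viewer there is one more tool, called as name(argument=value, ...), one argument or row to a line, values as JSON. play_rows: Moves the arm, as the interface text tells. Its arguments: {"type":"object","properties":{"increments":{"type":"array","items":{"type":"object","properties":{"dx":{"type":"number"},"dy":{"type":"number"},"dz":{"type":"number"},"rx":{"type":"number"},"ry":{"type":"number"},"rz":{"type":"number"}}}},"fingers":{"type":"number"}},"required":["increments"]}

```bash
ls; mkdir -p pics
python3 - <<'E'
from cell import env, viewer
import cv2
print(env.state())
for n in ("side","top"):
    c=viewer.read_camera(n)
    cv2.imwrite(f"pics/{n}0.png",cv2.cvtColor(c["image"],cv2.COLOR_RGB2BGR))
    print({k:v for k,v in c.items() if k!="image"})
E
```

```text
pics
{'t': 0.0, 'joints': array([-1.42760631e+00,  4.91554115e-01,  1.55947590e+00, -3.13951080e-05,
        1.09171602e+00, -1.05606651e-01]), 'qvel': array([-0.00047355,  0.00038011,  0.0010417 , -0.00138253,  0.00065756,
       -0.00022707]), 'tau': array([ 1.45045942e-03, -6.12645936e+01, -2.58184683e+01,  6.92514726e-02,
        4.82196989e-02, -1.06947061e-04]), 'eef_pos': array([ 153.90814371, -605.70826573,  404.15590247]), 'tcp_rot': array([-3.14044275e+00, -9.38905282e-05,  2.48811098e-01]), 'ft_force': array([ 0.03455848,  0.2646303 , -0.5540918 ]), 'moment': array([0.02819446, 0.05226701, 0.02736604]), 'opening': 1.0001440824330385}
{'fx': 411.31442677305745, 'fy': 411.31442677305745, 'cx': 274.76907765955553, 'cy': 215.78275902823376, 'rvec': array([ 0.42109648, -2.7023184 ,  1.24874523]), 'tvec': array([ 431.07243874,  216.79317592, 1041.04160559])}
{'fx': 421.5849660752304, 'fy': 421.5849660752304, 'cx': 273.1701088819177, 'cy': 215.2245057290968, 'rvec': array([ 2.14275698, -2.07699979,  0.21108824]), 'tvec': array([ -28.76396427,  511.50826635, 1239.46000618])}
```

View pics/side0.png

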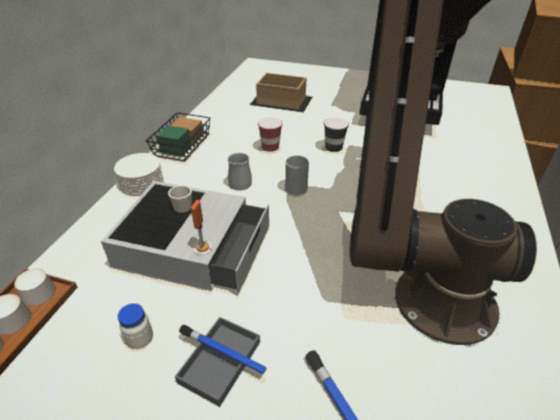

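View pics/top0.png

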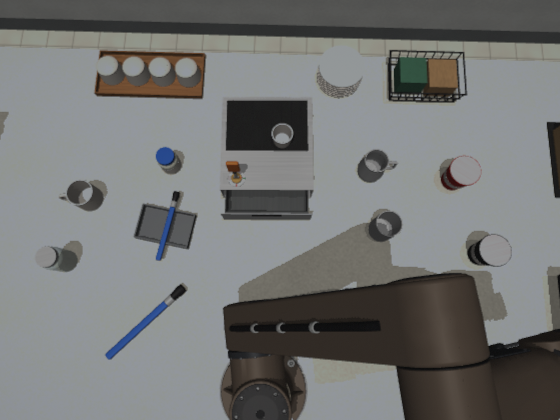

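```bash
cat > h.py <<'E'
import numpy as np, cv2
from cell import env, viewer
from scipy.spatial.transform import Rotation as R
class Cam:
    def __init__(s,n):
        c=viewer.read_camera(n); s.im=c["image"]; s.n=n
        s.K=np.array([[c["fx"],0,c["cx"]],[0,c["fy"],c["cy"]],[0,0,1.]])
        s.rv=np.array(c["rvec"]);s.tv=np.array(c["tvec"]);s.R=cv2.Rodrigues(s.rv)[0]
        s.o=-s.R.T@s.tv
    def P(s,p): return cv2.projectPoints(np.array(p,float).reshape(-1,3),s.rv,s.tv,s.K,None)[0].reshape(-1,2)
    def ray(s,u,v): 
        d=s.R.T@np.linalg.inv(s.K)@[u,v,1]; return s.o,d/np.linalg.norm(d)
    def at_z(s,u,v,z):
        o,d=s.ray(u,v); return o+d*(z-o[2])/d[2]
    def crop(s,x0,y0,x1,y1,k,name,pts=None):
        im=cv2.cvtColor(s.im,cv2.COLOR_RGB2BGR)[y0:y1,x0:x1]
        im=cv2.resize(im,None,fx=k,fy=k,interpolation=cv2.INTER_CUBIC)
        if pts is not None:
            for u,v in s.P(pts): cv2.circle(im,(int((u-x0+.5)*k),int((v-y0+.5)*k)),3,(0,255,0),1)
        cv2.imwrite("pics/"+name+".png",im)
def tri(c1,p1,c2,p2):
    o1,d1=c1.ray(*p1);o2,d2=c2.ray(*p2)
    A=np.stack([d1,-d2],1); t=np.linalg.lstsq(A,o2-o1,rcond=None)[0]
    a=o1+d1*t[0];b=o2+d2*t[1]; return (a+b)/2,np.linalg.norm(a-b)
E
python3 - <<'E'
from h import *
t=Cam("top");s=Cam("side")
t.crop(210,90,410,240,4,"t_box")
t.crop(30,140,230,280,4,"t_brush")
s.crop(90,150,320,300,3.4,"s_box")
s.crop(110,300,290,410,4,"s_brush")
t.crop(340,130,440,250,5,"t_cup")
E
```

```text
(no output)
```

View pics/t_box.png

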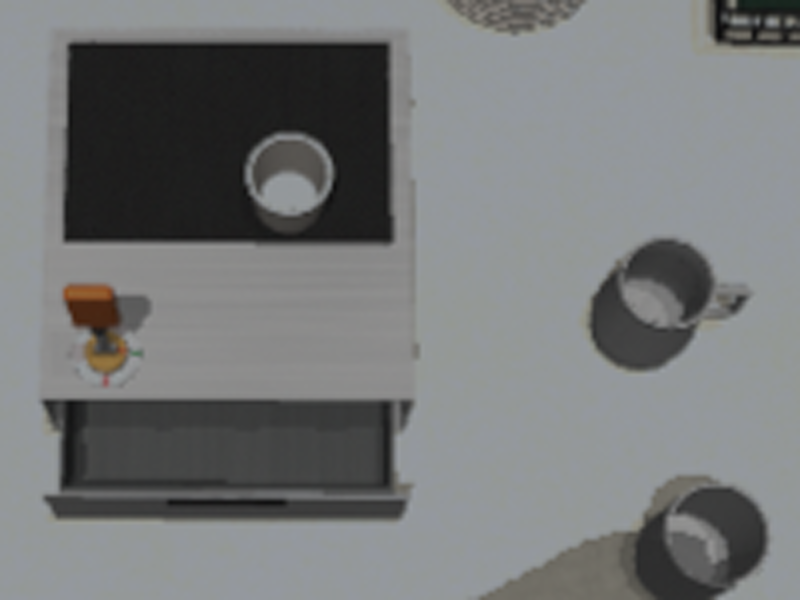

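View pics/t_brush.png

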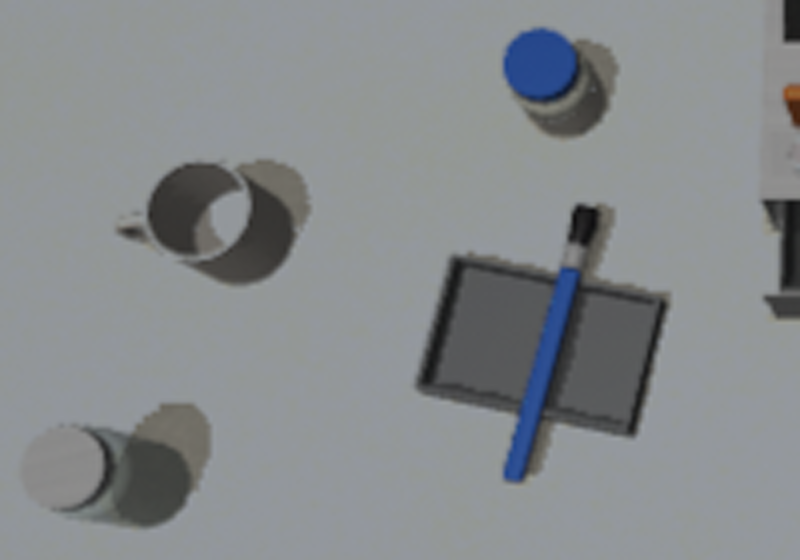

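View pics/s_box.png

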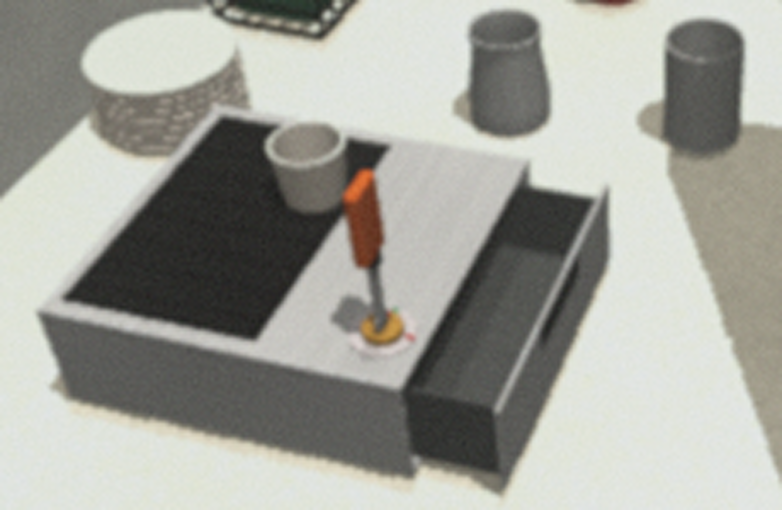

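View pics/s_brush.png

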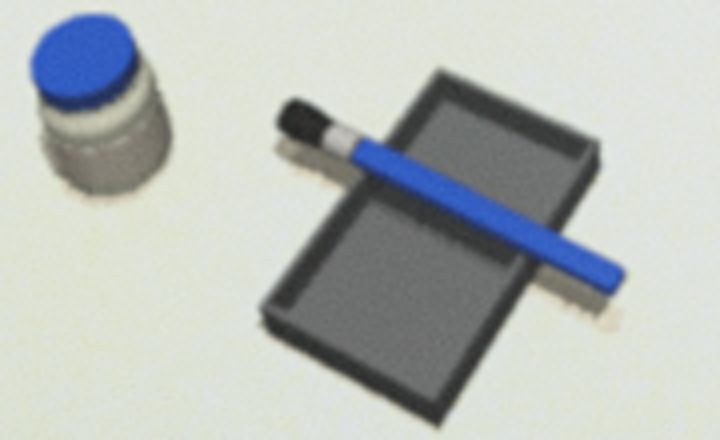

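View pics/t_cup.png

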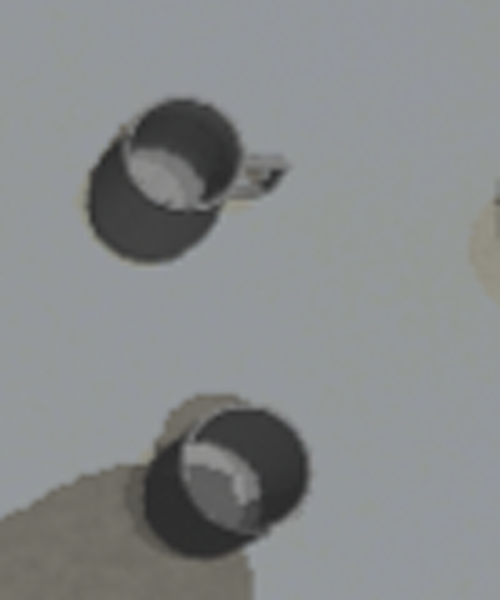

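```bash
cat >> h.py <<'E'
def px(x0,y0,k,u,v): return (x0+u/k-.5+.5/k, y0+v/k-.5+.5/k)
E
python3 - <<'E'
from h import *
np.set_printoptions(precision=1,suppress=True)
t=Cam("top");s=Cam("side")
b=lambda u,v:px(210,90,4,u,v); sb=lambda u,v:px(90,150,3.4,u,v)
print("cams",t.o,s.o)
for n,p in dict(fl=(42,400),fr=(414,400),bl=(53,30),br=(408,30)).items(): print(n,t.at_z(*b(*p),105))
for n,p in dict(fl=(405,388),fr=(530,160),bl=(40,312),br=(222,105)).items(): print("s",n,s.at_z(*sb(*p),105))
print("drawer top front", t.at_z(*b(44,500),98),t.at_z(*b(411,490),98), s.at_z(*sb(498,412),98),s.at_z(*sb(607,187),98))
print("lock", t.at_z(*b(106,353),113), s.at_z(*sb(382,328),113))
print("keytop", t.at_z(*b(90,289),251), s.at_z(*sb(363,173),251), tri(t,b(90,289),s,sb(363,173)))
print("handle mid tri",tri(t,b(94,308),s,sb(365,220)))
c=lambda u,v:px(340,130,5,u,v)
for p in [(182,470),(310,470),(248,404),(248,536)]: print("rim",t.at_z(*c(*p),110))
print("rim side",s.at_z(*sb(666,42),110),s.at_z(*sb(744,42),110),s.at_z(*sb(705,20),110),s.at_z(*sb(705,64),110))
r=lambda u,v:px(30,140,4,u,v); sr=lambda u,v:px(110,300,4,u,v)
print("brush foot",t.at_z(*r(514,475),36),s.at_z(*sr(617,277),36),"tip",t.at_z(*r(586,212),36),s.at_z(*sr(290,117),36))
print("ferrule/handle end",t.at_z(*r(571,268),36),s.at_z(*sr(360,153),36))
print("tray rim", [t.at_z(*r(*p),30) for p in [(455,256),(668,297),(634,434),(418,386)]],[s.at_z(*sr(*p),30) for p in [(440,70),(600,145),(438,412),(262,308)]])
print("jar",t.at_z(*r(541,66),95))
print("jug",t.at_z(*c(182,155),105))
E
```

```text
cams [ 248.2  -25.2 1317.8] [206.  752.4 841.5]
fl [574.2 147.  105. ]
fr [ 582.7 -129.7  105. ]
bl [873.  155.5 105. ]
br [ 881.2 -121.4  105. ]
s fl [573.3 148.4 105. ]
s fr [ 583.4 -128.   105. ]
s bl [871.4 160.5 105. ]
s br [ 879.3 -120.3  105. ]
drawer top front [499.7 142.1  98. ] [ 515.7 -128.9   98. ] [504.  143.9  98. ] [ 511.3 -120.9   98. ]
lock [609.7 100.3 113. ] [611.2 104.9 113. ]
keytop [612.1  98.8 251. ] [612.3  94.4 251. ] (array([610.4,  98.2, 254.5]), np.float64(0.9747255350165235))
handle mid tri (array([612.4, 100. , 213.2]), np.float64(1.8190011746199173))
rim [ 484.5 -313.5  110. ]
rim [ 486.8 -387.9  110. ]
rim [ 525.1 -352.8  110. ]
rim [ 446.8 -350.9  110. ]
rim side [ 522.9 -333.1  110. ] [ 451.9 -355.4  110. ] [ 497.8 -382.   110. ] [ 477.4 -308.1  110. ]
brush foot [370.8 333.1  36. ] [370.  331.5  36. ] tip [578.8 294.6  36. ] [580.3 295.4  36. ]
ferrule/handle end [533.4 302.7  36. ] [531.7 304.7  36. ]
tray rim [array([541.6, 396.2,  30. ]), array([513.8, 226.6,  30. ]), array([405.6, 245.3,  30. ]), array([437.7, 415. ,  30. ])] [array([513.7, 235.9,  30. ]), array([406.6, 255.3,  30. ]), array([432.5, 423.5,  30. ]), array([542.3, 401.2,  30. ])]
jar [677.5 323.3  95. ]
jug [ 679.2 -318.2  105. ]
```

```bash
cat >> h.py <<'E'
def plan(pos,yaw=None,Rt=None,grasp=True):
    """pos = target grasp point (world mm); returns increments in tool axes"""
    s=env.state(); R0=R.from_euler("xyz",s["tcp_rot"]); p0=np.array(s["eef_pos"])
    if Rt is None: Rt=R.from_euler("xyz",[np.pi,0,yaw])
    tcp=np.array(pos,float)-(Rt.apply([0,0,171]) if grasp else 0)
    d=R0.inv().apply(tcp-p0); rv=(R0.inv()*Rt).as_rotvec()/np.deg2rad(6)
    print("t",round(s["t"],2),"inc",np.round(d,1),"rot",np.round(rv,2),"rows>=",round(max(np.linalg.norm(d)/41.7,np.linalg.norm(rv)*6/7.16),1))
def st():
    s=env.state(); R0=R.from_euler("xyz",s["tcp_rot"]); g=np.array(s["eef_pos"])+R0.apply([0,0,171])
    print("t",round(s["t"],2),"q",np.round(s["joints"],4),"tcp",np.round(s["eef_pos"],2),"rot",np.round(s["tcp_rot"],4),"g",np.round(g,1),"F",np.round(s["ft_force"],1),"op",round(s["opening"],3))
E
python3 -c "
from h import *
st();plan([450,-350,230],0.029)"
```

```text
t 0.3 q [-1.4276  0.4911  1.5591 -0.      1.0917 -0.1056] tcp [ 153.93 -605.73  404.56] rot [-3.1413 -0.      0.2488] g [ 153.9 -605.7  233.6] F [-0.2 -0.2  1. ] op 1.0
t 0.3 inc [ 349.9 -174.9    3.6] rot [-0.   0.   2.1] rows>= 9.4
```

play_rows(
  increments=[
    {"dx": 350, "dy": -175, "dz": 0, "rz": 2.1},
    {"dx": 350, "dy": -175, "dz": 0, "rz": 2.1},
    {"dx": 350, "dy": -175, "dz": 0, "rz": 2.1},
    {"dx": 350, "dy": -175, "dz": 0, "rz": 2.1},
    {"dx": 350, "dy": -175, "dz": 0, "rz": 2.1},
    {"dx": 350, "dy": -175, "dz": 0, "rz": 2.1},
    {"dx": 350, "dy": -175, "dz": 0, "rz": 2.1},
    {"dx": 350, "dy": -175, "dz": 0, "rz": 2.1},
  ],
  fingers=0,
)

```text
invalid input
```

```bash
python3 -c "
from h import *
st();plan([465,-45,180],0.029);plan([465,-45,69],0.029)"
```

```text
t 0.3 q [-1.4276  0.4911  1.5591 -0.      1.0917 -0.1056] tcp [ 153.93 -605.73  404.56] rot [-3.1413 -0.      0.2488] g [ 153.9 -605.7  233.6] F [-0.2 -0.2  1. ] op 1.0
t 0.3 inc [ 439.6 -466.8   53.7] rot [-0.   0.   2.1] rows>= 15.4
t 0.3 inc [ 439.6 -466.8  164.7] rot [-0.   0.   2.1] rows>= 15.9
```

play_rows(
  increments=[
    {"dx": 44, "dy": -22, "dz": 0, "rx": 0, "ry": 0, "rz": 0.3},
    {"dx": 87, "dy": -44, "dz": 0, "rx": 0, "ry": 0, "rz": 0.6},
  ],
  fingers=0,
)

```text
t: 0.47
eef_pos: [216.3, -551.1, 404.0]
tcp_rot: [-3.141, 0.0, 0.181]
ft_force: [1.5, -0.5, 0.5]
opening: 0.912
```

play_rows(
  increments=[
    {"dx": 35, "dy": -18, "dz": 0, "rx": 0, "ry": 0, "rz": 0.3},
    {"dx": 70, "dy": -36, "dz": 0, "rx": 0, "ry": 0, "rz": 0.6},
    {"dx": 105, "dy": -54, "dz": 0, "rx": 0, "ry": 0, "rz": 0.9},
    {"dx": 140, "dy": -75, "dz": 0, "rx": 0, "ry": 0, "rz": 1.2},
    {"dx": 175, "dy": -100, "dz": 0, "rx": 0, "ry": 0, "rz": 1.4},
    {"dx": 200, "dy": -130, "dz": 0, "rx": 0, "ry": 0, "rz": 1.4},
    {"dx": 215, "dy": -165, "dz": 0, "rx": 0, "ry": 0, "rz": 1.4},
    {"dx": 225, "dy": -200, "dz": 0, "rx": 0, "ry": 0, "rz": 1.4},
  ],
  fingers=0,
)

```text
t: 1.13
eef_pos: [402.5, -311.9, 403.9]
tcp_rot: [-3.141, 0.0, 0.036]
ft_force: [0.6, -0.2, 0.6]
opening: 0.358
```

```bash
python3 -c "
from h import *
st();plan([465,-45,180],0.029);plan([465,-45,69],0.029)"
```

```text
t 1.13 q [-7.8910e-01  3.2820e-01  1.8391e+00  6.0000e-04  9.7490e-01  7.4560e-01] tcp [ 402.51 -311.92  403.87] rot [-3.1408  0.      0.0357] g [ 402.5 -311.8  232.9] F [ 0.6 -0.2  0.6] op 0.358
t 1.13 inc [  72.  -264.5   53.1] rot [-0.01  0.    0.06] rows>= 6.7
t 1.13 inc [  72.  -264.4  164.1] rot [-0.01  0.    0.06] rows>= 7.7
```

play_rows(
  increments=[
    {"dx": 10, "dy": -38, "dz": 15, "rx": 0, "ry": 0, "rz": 0},
    {"dx": 20, "dy": -76, "dz": 30, "rx": 0, "ry": 0, "rz": 0},
    {"dx": 32, "dy": -114, "dz": 45, "rx": 0, "ry": 0, "rz": 0},
    {"dx": 44, "dy": -150, "dz": 60, "rx": 0, "ry": 0, "rz": 0},
    {"dx": 56, "dy": -185, "dz": 80, "rx": 0, "ry": 0, "rz": 0},
    {"dx": 66, "dy": -220, "dz": 100, "rx": 0, "ry": 0, "rz": 0},
    {"dx": 70, "dy": -250, "dz": 125, "rx": 0, "ry": 0, "rz": 0},
    {"dx": 72, "dy": -264, "dz": 160, "rx": 0, "ry": 0, "rz": 0},
  ],
  fingers=0,
)

```text
t: 1.8
eef_pos: [465.4, -42.4, 244.4]
tcp_rot: [3.142, -0.003, 0.038]
ft_force: [1.7, 0.5, -0.6]
opening: 0.006
```

```bash
python3 -c "
from h import *
st();plan([490,-45,69],0.029);plan([565,-43,69],0.029)
s=Cam('side');s.crop(90,150,320,300,3.4,'s2')
"
```

```text
t 1.8 q [-2.3260e-01  5.2660e-01  2.0934e+00  1.8000e-03  5.1830e-01  1.2989e+00] tcp [465.38 -42.43 244.41] rot [ 3.1416 -0.0034  0.0378] g [466.  -42.4  73.4] F [ 1.7  0.5 -0.6] op 0.006
t 1.8 inc [24.5  3.5  4.5] rot [ 0.   -0.03  0.08] rows>= 0.6
t 1.8 inc [99.5  4.3  4.8] rot [ 0.   -0.03  0.08] rows>= 2.4
```

View pics/s2.png

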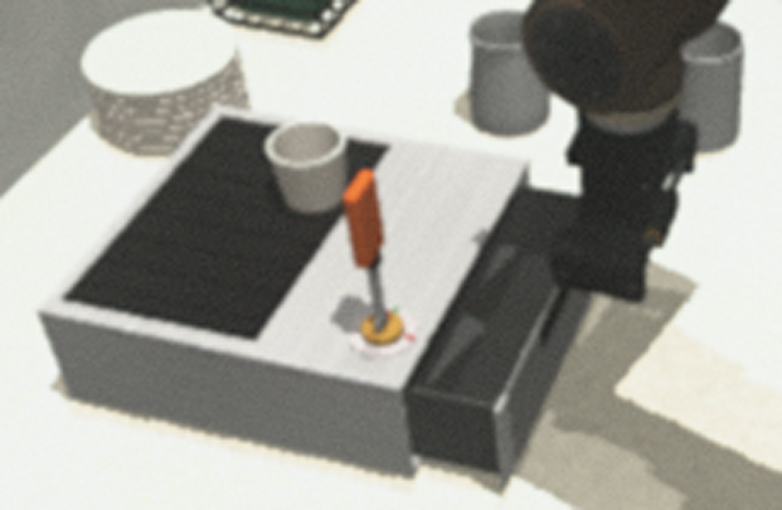

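play_rows(
  increments=[
    {"dx": 15, "dy": 3, "dz": 5, "rx": 0, "ry": 0, "rz": 0.1},
    {"dx": 27, "dy": 3, "dz": 5, "rx": 0, "ry": 0, "rz": 0.1},
    {"dx": 38, "dy": 3, "dz": 5, "rx": 0, "ry": 0, "rz": 0.1},
    {"dx": 49, "dy": 3, "dz": 5, "rx": 0, "ry": 0, "rz": 0.1},
    {"dx": 60, "dy": 3, "dz": 5, "rx": 0, "ry": 0, "rz": 0.1},
    {"dx": 71, "dy": 3, "dz": 5, "rx": 0, "ry": 0, "rz": 0.1},
    {"dx": 80, "dy": 3, "dz": 5, "rx": 0, "ry": 0, "rz": 0.1},
    {"dx": 88, "dy": 3, "dz": 5, "rx": 0, "ry": 0, "rz": 0.1},
  ],
  fingers=0,
)

```text
t: 2.52
eef_pos: [552.7, -41.7, 232.8]
tcp_rot: [-3.139, 0.006, 0.028]
ft_force: [-2.8, -3.1, 0.1]
opening: 0.003
```

play_rows(
  increments=[
    {"dx": 5, "dy": 0, "dz": 0, "rx": 0, "ry": 0, "rz": 0},
    {"dx": 9, "dy": 0, "dz": 0, "rx": 0, "ry": 0, "rz": 0},
    {"dx": 12, "dy": 0, "dz": 0, "rx": 0, "ry": 0, "rz": 0},
  ],
  fingers=0,
)

```text
t: 2.77
eef_pos: [565.0, -41.5, 233.0]
tcp_rot: [-3.139, 0.006, 0.028]
ft_force: [-1.0, -1.2, -0.1]
opening: 0.007
```

```bash
python3 -c "
from h import *
st()
s=Cam('side');s.crop(90,150,320,300,3.4,'s3')
"
```

```text
t 2.77 q [-1.9000e-01  6.3740e-01  1.8555e+00  1.5000e-03  6.5510e-01  1.3518e+00] tcp [564.99 -41.49 232.96] rot [-3.1393  0.0061  0.0277] g [563.9 -41.1  62. ] F [-1.  -1.2 -0.1] op 0.007
```

View pics/s3.png

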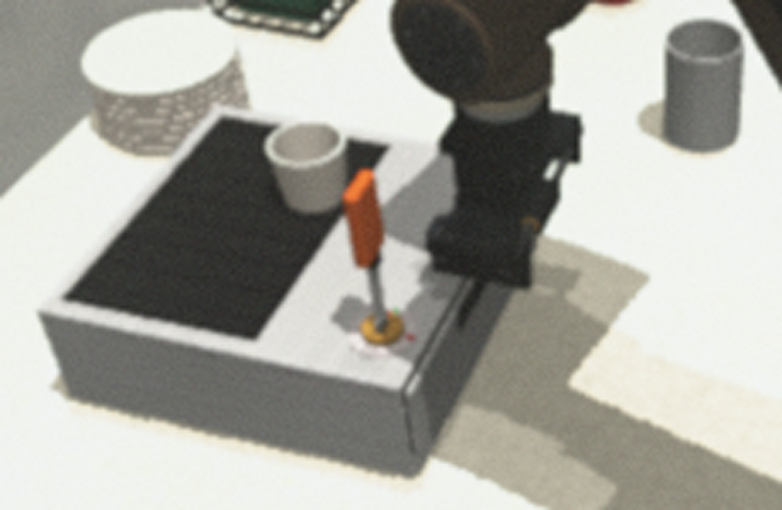

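play_rows(
  increments=[
    {"dx": 3, "dy": 0, "dz": 0, "rx": 0, "ry": 0, "rz": 0},
    {"dx": 5, "dy": 0, "dz": 0, "rx": 0, "ry": 0, "rz": 0},
    {"dx": 7, "dy": 0, "dz": 0, "rx": 0, "ry": 0, "rz": 0},
  ],
  fingers=0,
)

```text
t: 3.07
eef_pos: [568.5, -41.5, 233.0]
tcp_rot: [-3.138, 0.02, 0.028]
ft_force: [-46.3, -10.6, 32.0]
opening: 0.008
```

play_rows(
  increments=[
    {"dx": -8, "dy": 0, "dz": 0, "rx": 0, "ry": 0, "rz": 0},
    {"dx": -30, "dy": 0, "dz": -10, "rx": 0, "ry": 0, "rz": 0},
    {"dx": -45, "dy": 0, "dz": -45, "rx": 0, "ry": 0, "rz": -1},
    {"dx": -45, "dy": 0, "dz": -85, "rx": 0, "ry": 0, "rz": -2},
    {"dx": -40, "dy": 0, "dz": -125, "rx": 0, "ry": 0, "rz": -3},
    {"dx": -35, "dy": -20, "dz": -160, "rx": 0, "ry": 0, "rz": -4},
    {"dx": -25, "dy": -40, "dz": -190, "rx": 0, "ry": 0, "rz": -5},
    {"dx": -15, "dy": -60, "dz": -215, "rx": 0, "ry": 0, "rz": -6},
  ],
  fingers=0.75,
)

```text
t: 3.73
eef_pos: [555.8, 18.1, 451.7]
tcp_rot: [-3.129, 0.011, 0.661]
ft_force: [0.7, -0.9, -0.9]
opening: 0.503
```

```bash
python3 -c "
from h import *
st();plan([611.5,99.5,290],1.6)
s=Cam('side');s.crop(90,150,320,300,3.4,'s4')
t=Cam('top');t.crop(210,90,310,240,4,'t4')
b=lambda u,v:px(210,90,4,u,v); sb=lambda u,v:px(90,150,3.4,u,v)
"
```

```text
t 3.73 q [-0.0865  0.3486  1.6641  0.0017  1.1456  0.8226] tcp [555.81  18.05 451.71] rot [-3.1291  0.0112  0.661 ] g [553.   18.6 280.7] F [ 0.7 -0.9 -0.9] op 0.503
t 3.73 inc [ 93.9 -30.2 -10. ] rot [-0.16  0.04 -8.97] rows>= 7.5
```

View pics/s4.png

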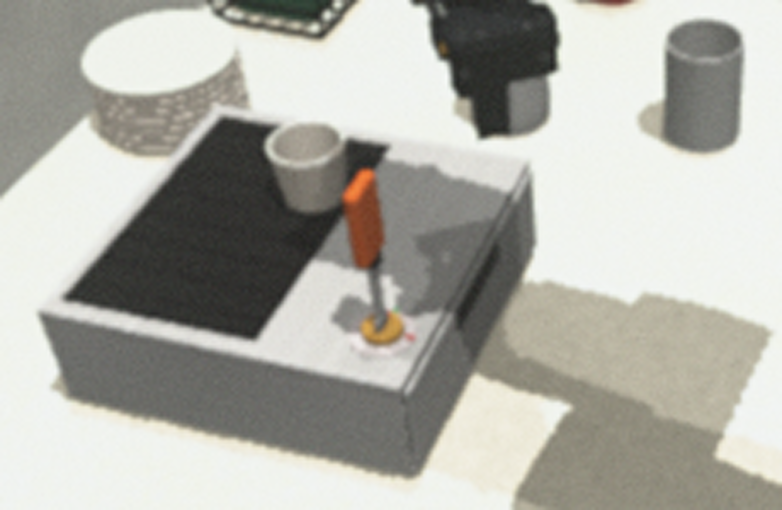

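View pics/t4.png

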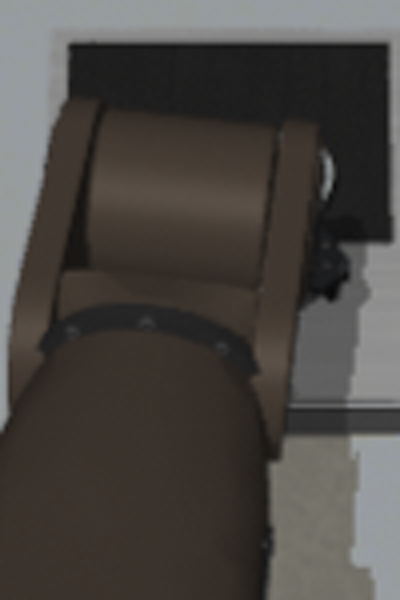

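play_rows(
  increments=[
    {"dx": 0, "dy": 0, "dz": -12, "rx": -0.1, "ry": 0, "rz": -1.1},
    {"dx": 15, "dy": -5, "dz": -20, "rx": -0.1, "ry": 0, "rz": -2.2},
    {"dx": 35, "dy": -12, "dz": -20, "rx": -0.2, "ry": 0, "rz": -3.3},
    {"dx": 60, "dy": -19, "dz": -20, "rx": -0.2, "ry": 0, "rz": -4.4},
    {"dx": 80, "dy": -26, "dz": -20, "rx": -0.2, "ry": 0, "rz": -5.5},
    {"dx": 94, "dy": -30, "dz": -20, "rx": -0.2, "ry": 0, "rz": -6.6},
    {"dx": 94, "dy": -30, "dz": -16, "rx": -0.2, "ry": 0, "rz": -7.8},
    {"dx": 94, "dy": -30, "dz": -10, "rx": -0.2, "ry": 0, "rz": -9.0},
  ],
  fingers=0.75,
)

```text
t: 4.5
eef_pos: [612.7, 101.3, 461.4]
tcp_rot: [3.135, 0.006, 1.609]
ft_force: [0.2, -0.5, -0.1]
opening: 0.75
```

```bash
python3 -c "
from h import *
st();plan([611.5,99.5,218],1.6)
s=Cam('side');s.crop(120,130,280,270,4,'s5')
"
```

```text
t 4.5 q [ 0.0583  0.436   1.4958 -0.0064  1.2039  0.022 ] tcp [612.72 101.32 461.38] rot [3.1355 0.0058 1.6094] g [613.8 100.4 290.4] F [ 0.2 -0.5 -0.1] op 0.75
t 4.5 inc [-1.3 -1.7 72.4] rot [0.06 0.06 0.09] rows>= 1.7
```

View pics/s5.png

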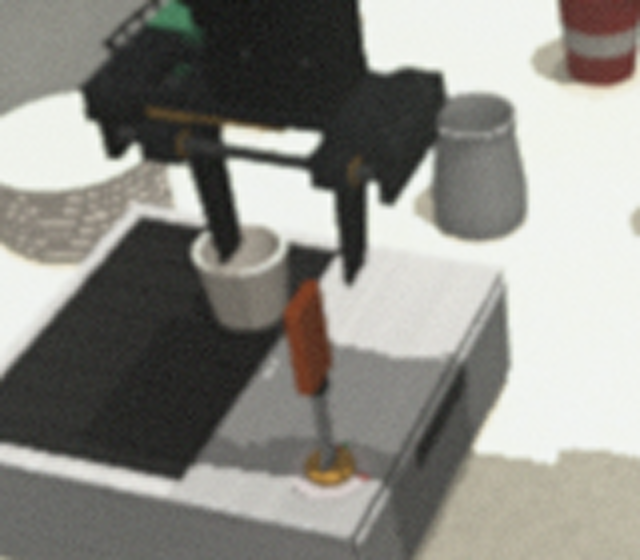

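play_rows(
  increments=[
    {"dx": -1, "dy": -1.5, "dz": 10, "rx": 0, "ry": 0, "rz": 0.1},
    {"dx": -1, "dy": -1.5, "dz": 30, "rx": 0, "ry": 0, "rz": 0.1},
    {"dx": -1, "dy": -1.5, "dz": 52, "rx": 0, "ry": 0, "rz": 0.1},
    {"dx": -1, "dy": -1.5, "dz": 68, "rx": 0, "ry": 0, "rz": 0.1},
    {"dx": -1, "dy": -1.5, "dz": 72, "rx": 0, "ry": 0, "rz": 0.1},
  ],
  fingers=0.5,
)

```text
t: 4.97
eef_pos: [610.9, 99.0, 384.9]
tcp_rot: [-3.141, 0.006, 1.604]
ft_force: [0.2, -0.3, -0.5]
opening: 0.512
```

```bash
python3 -c "
from h import *
st()
s=Cam('side');s.crop(120,130,280,270,4,'s6')
"
```

```text
t 4.97 q [ 0.0547  0.5018  1.5976 -0.0068  1.0428  0.0251] tcp [610.88  98.96 384.92] rot [-3.1412  0.0059  1.6038] g [610.8  97.9 213.9] F [ 0.2 -0.3 -0.5] op 0.512
```

View pics/s6.png

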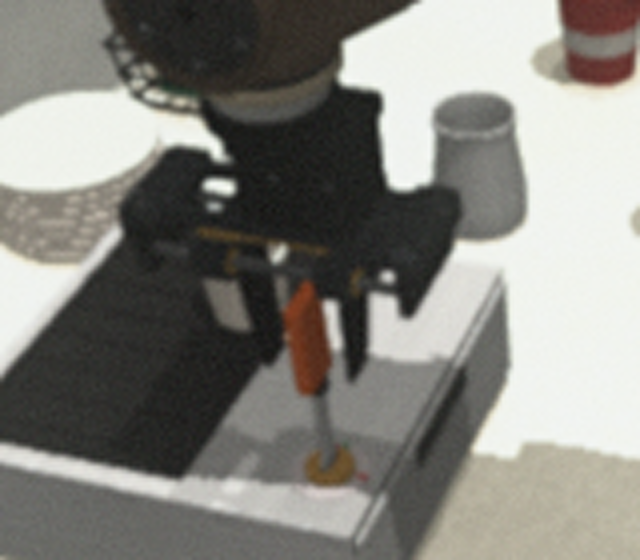

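play_rows(
  increments=[
    {"dx": 0, "dy": 0, "dz": -2, "rx": 0, "ry": 0, "rz": 0},
    {"dx": 0, "dy": 0, "dz": -2, "rx": 0, "ry": 0, "rz": 0},
    {"dx": 0, "dy": 0, "dz": -2, "rx": 0, "ry": 0, "rz": 0},
    {"dx": 0, "dy": 0, "dz": -2, "rx": 0, "ry": 0, "rz": 0},
    {"dx": 0, "dy": 0, "dz": -2, "rx": 0, "ry": 0, "rz": 0},
    {"dx": 0, "dy": 0, "dz": -2, "rx": 0, "ry": 0, "rz": 0},
    {"dx": 0, "dy": 0, "dz": -2, "rx": 0, "ry": 0, "rz": 0},
    {"dx": 0, "dy": 0, "dz": -2, "rx": 0, "ry": 0, "rz": 0},
  ],
  fingers=0,
)

```text
t: 5.68
eef_pos: [611.2, 99.1, 388.1]
tcp_rot: [3.14, 0.006, 1.605]
ft_force: [1.2, -0.1, 1.2]
opening: 0.127
```

```bash
python3 -c "
from h import *
st()
s=Cam('side');s.crop(120,130,280,270,4,'s7')
"
```

```text
t 5.68 q [ 0.0549  0.4988  1.5936 -0.0068  1.048   0.0245] tcp [611.19  99.07 388.08] rot [3.1402 0.0059 1.6045] g [611.5  98.1 217.1] F [ 1.2 -0.1  1.2] op 0.127
```

View pics/s7.png

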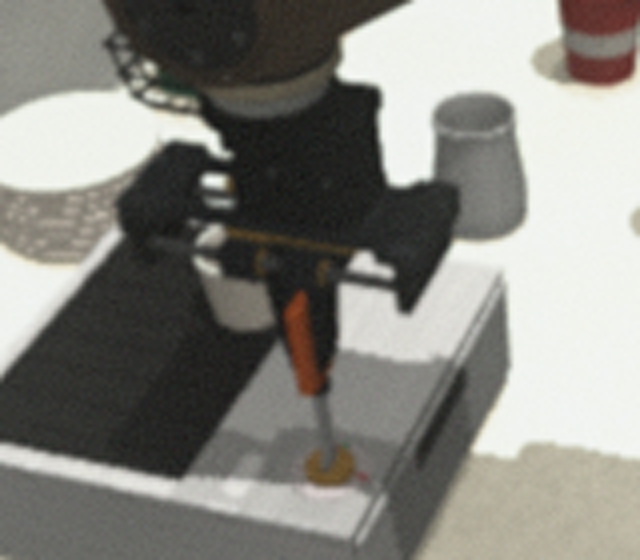

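play_rows(
  increments=[
    {"dx": 0, "dy": -0.3, "dz": 0, "rx": 0, "ry": 0, "rz": 1},
    {"dx": 0, "dy": -0.6, "dz": 0, "rx": 0, "ry": 0, "rz": 2},
    {"dx": 0, "dy": -0.8, "dz": 0, "rx": 0, "ry": 0, "rz": 3},
    {"dx": 0, "dy": -1, "dz": 0, "rx": 0, "ry": 0, "rz": 4},
  ],
  fingers=0,
)

```text
t: 6.07
eef_pos: [610.5, 99.0, 388.1]
tcp_rot: [3.137, 0.004, 1.181]
ft_force: [1.6, 0.4, -0.3]
opening: 0.125
```

```bash
python3 -c "
from h import *
st();print(env.state()['moment'])
s=Cam('side');s.crop(120,130,280,270,4,'s8')
"
```

```text
t 6.07 q [ 0.0548  0.4977  1.5957 -0.0069  1.0459  0.4485] tcp [610.45  99.01 388.1 ] rot [3.1369 0.0043 1.1806] g [610.9  98.  217.1] F [ 1.6  0.4 -0.3] op 0.125
[ 0.09101895 -0.76683142  0.08770722]
```

View pics/s8.png

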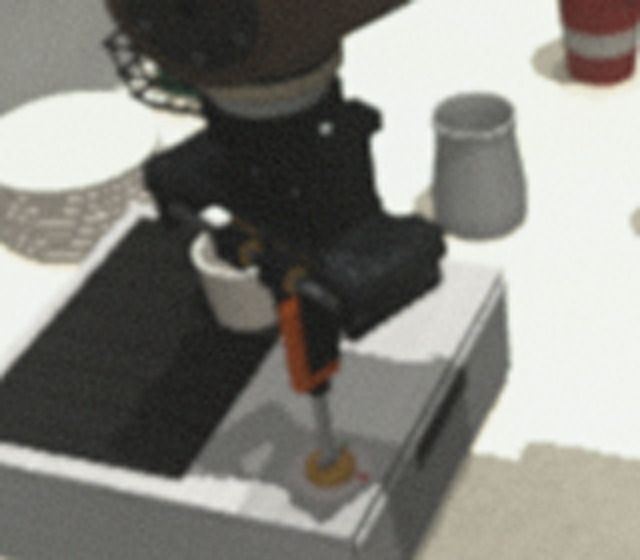

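play_rows(
  increments=[
    {"dx": 0, "dy": -0.3, "dz": 0, "rx": 0, "ry": 0, "rz": 1.1},
    {"dx": 0, "dy": -0.6, "dz": 0, "rx": 0, "ry": 0, "rz": 2.2},
    {"dx": 0, "dy": -1, "dz": 0, "rx": 0, "ry": 0, "rz": 3.3},
    {"dx": 0.1, "dy": -1.2, "dz": 0, "rx": 0, "ry": 0, "rz": 4.4},
    {"dx": 0.2, "dy": -1.5, "dz": 0, "rx": 0, "ry": 0, "rz": 5.5},
    {"dx": 0.3, "dy": -1.8, "dz": 0, "rx": 0, "ry": 0, "rz": 6.6},
    {"dx": 0.6, "dy": -2.1, "dz": 0, "rx": 0, "ry": 0, "rz": 7.7},
  ],
  fingers=0,
)

```text
t: 6.7
eef_pos: [608.8, 100.5, 388.1]
tcp_rot: [3.135, -0.001, 0.364]
ft_force: [1.9, -0.6, -0.9]
opening: 0.126
```

```bash
python3 -c "
from h import *
st();print(env.state()['moment'])
"
```

```text
t 6.7 q [ 0.0573  0.4957  1.5993 -0.0068  1.0437  1.2675] tcp [608.83 100.45 388.1 ] rot [ 3.1351e+00 -1.0000e-03  3.6400e-01] g [609.4  99.5 217.1] F [ 1.9 -0.6 -0.9] op 0.126
[ 0.02206172 -0.56451845  0.16132748]
```

play_rows(
  increments=[
    {"dx": -0.2, "dy": -0.4, "dz": 0, "rx": 0, "ry": 0, "rz": 1.1},
    {"dx": -0.4, "dy": -0.8, "dz": 0, "rx": 0, "ry": 0, "rz": 2.2},
    {"dx": -0.5, "dy": -1.2, "dz": 0, "rx": 0, "ry": 0, "rz": 3.2},
    {"dx": -0.5, "dy": -1.2, "dz": 0, "rx": 0, "ry": 0, "rz": 3.6},
    {"dx": -0.5, "dy": -1.2, "dz": 0, "rx": 0, "ry": 0, "rz": 4},
  ],
  fingers=0,
)

```text
t: 7.12
eef_pos: [608.2, 101.4, 388.1]
tcp_rot: [3.136, -0.005, -0.055]
ft_force: [3.1, 0.3, -1.5]
opening: 0.127
```

```bash
python3 -c "
from h import *
st();print(env.state()['moment'])
s=Cam('side');s.crop(120,130,280,270,4,'s9')
"
```

```text
t 7.12 q [ 0.059   0.4949  1.6007 -0.0068  1.0419  1.6877] tcp [608.21 101.44 388.11] rot [ 3.1363 -0.0048 -0.0545] g [609.  100.5 217.1] F [ 3.1  0.3 -1.5] op 0.127
[ 0.26361223 -0.84197014  0.14684401]
```

View pics/s9.png

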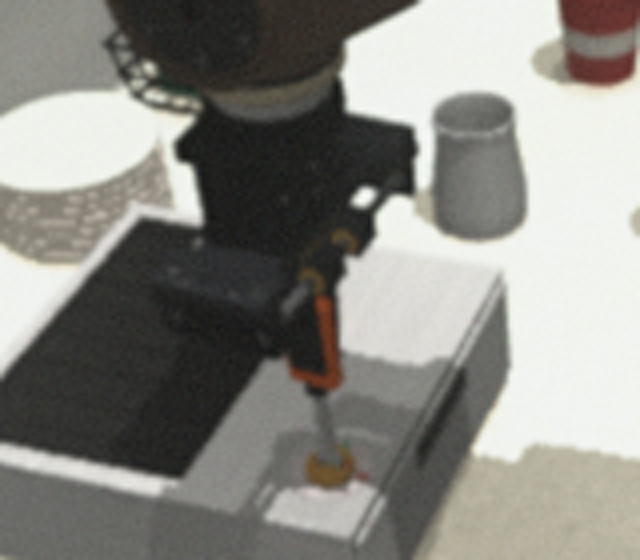

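play_rows(
  increments=[
    {"dx": 0, "dy": 0, "dz": 0, "rx": 0, "ry": 0, "rz": 0.5},
    {"dx": 0, "dy": 0, "dz": 0, "rx": 0, "ry": 0, "rz": 1},
    {"dx": 0, "dy": 0, "dz": 0, "rx": 0, "ry": 0, "rz": 1},
  ],
  fingers=0,
)

```text
t: 7.42
eef_pos: [608.2, 101.6, 388.1]
tcp_rot: [3.137, -0.005, -0.161]
ft_force: [2.9, 1.7, -0.2]
opening: 0.125
```

```bash
python3 -c "
from h import *
st();print(env.state()['moment'])
"
```

```text
t 7.42 q [ 0.0592  0.495   1.6006 -0.0066  1.0417  1.794 ] tcp [608.23 101.6  388.09] rot [ 3.137  -0.0054 -0.1607] g [609.  100.7 217.1] F [ 2.9  1.7 -0.2] op 0.125
[ 0.43728043 -0.47056308  0.59735573]
```

play_rows(
  increments=[
    {"dx": 0, "dy": 0, "dz": 0, "rx": 0, "ry": 0, "rz": -0.5},
    {"dx": 0, "dy": 0, "dz": -8, "rx": 0, "ry": 0, "rz": -0.5},
    {"dx": 0, "dy": 0, "dz": -16, "rx": 0, "ry": 0, "rz": -0.5},
    {"dx": 0, "dy": 0, "dz": -26, "rx": 0, "ry": 0, "rz": -0.5},
    {"dx": 0, "dy": 0, "dz": -46, "rx": 0, "ry": 0, "rz": -0.5},
    {"dx": 0, "dy": 0, "dz": -70, "rx": 0, "ry": 0, "rz": -0.5},
  ],
  fingers=0,
)

```text
t: 7.92
eef_pos: [607.6, 101.9, 459.4]
tcp_rot: [3.136, -0.004, -0.109]
ft_force: [0.2, -0.7, -1.2]
opening: 0.127
```

```bash
python3 -c "
from h import *
st();print(env.state()['moment'])
s=Cam('side');s.crop(120,90,280,270,3.3,'s10')
"
```

```text
t 7.92 q [ 0.0598  0.4303  1.5105 -0.0061  1.198   1.7414] tcp [607.61 101.93 459.4 ] rot [ 3.1364 -0.0036 -0.1086] g [608.1 101.  288.4] F [ 0.2 -0.7 -1.2] op 0.127
[ 0.04024079  0.02036267 -0.01490566]
```

View pics/s10.png

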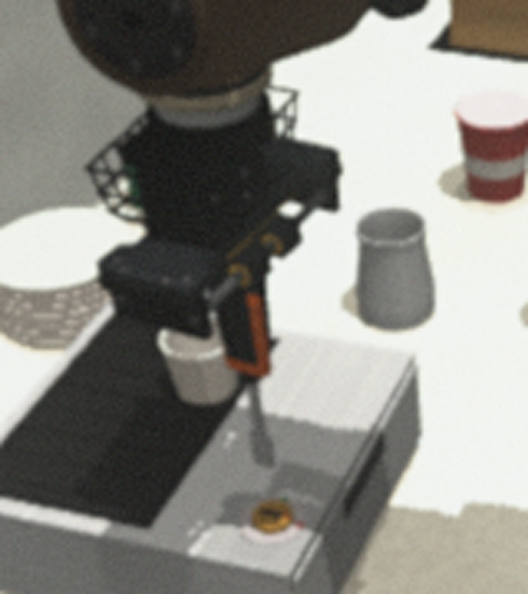

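```bash
cat > fit.py <<'E'
import numpy as np
from scipy.optimize import least_squares
D=np.array([[-1.4276,.4911,1.5591,1.0917,153.93,-605.73,404.56],[-.7891,.3282,1.8391,.9749,402.51,-311.92,403.87],[-.2326,.5266,2.0934,.5183,465.38,-42.43,244.41],[-.19,.6374,1.8555,.6551,564.99,-41.49,232.96],[-.0865,.3486,1.6641,1.1456,555.81,18.05,451.71],[.0583,.436,1.4958,1.2039,612.72,101.32,461.38],[.0547,.5018,1.5976,1.0428,610.88,98.96,384.92],[.0592,.495,1.6006,1.0417,608.23,101.6,388.09]])
def res(p):
    a1,h,L2,L3,d,e=p
    q1,q2,q3,q5=D[:,0],D[:,1],D[:,2],D[:,3]
    f=D[:,4]*np.cos(q1)+D[:,5]*np.sin(q1); l=-D[:,4]*np.sin(q1)+D[:,5]*np.cos(q1)
    s=q2+q3
    return np.r_[a1+L2*np.sin(q2)+L3*np.sin(s)+e*np.cos(s)-f, h+L2*np.cos(q2)+L3*np.cos(s)-e*np.sin(s)-D[:,6], d-l]
r=least_squares(res,[0,200,500,400,66,0]);print(np.round(r.x,1),np.round(r.fun,1))
E
python3 fit.py
python3 -c "
from h import *
plan([487,-348,288],-0.1);plan([487,-348,288],-0.8)"
```

```text
[ -0.7 113.7 588.4 411.   65.8  43.4] [-0.  -0.3 -0.4  0.6  1.1 -0.6  0.  -0.4 -0.   0.1  0.1 -0.1  0.1 -0.
 -0.1 -0.  -0.2 -0.2 -0.2 -0.2 -0.2  0.3  0.3  0.3]
t 7.97 inc [-71.4 460.4   7.1] rot [ 0.04 -0.11 -0.08] rows>= 11.2
t 7.97 inc [-71.4 460.4   7.1] rot [-0.   -0.12  6.6 ] rows>= 11.2
```

```bash
cat > kin.py <<'E'
import numpy as np
from scipy.spatial.transform import Rotation as R
from scipy.optimize import least_squares
A1,H0,L2,L3,DL,E=-0.7,113.7,588.4,411.,65.8,43.4
S4=1
LO=np.array([-3.1,-.84,.05,-1.13,.06,-2.69]);HI=np.array([3.1,2.19,2.79,4.28,2.93,2.69])
D6=100.
def fk(q,d6=None):
    d6=D6 if d6 is None else d6
    b=R.from_euler('z',q[0]); s=R.from_euler('y',q[1]); f=R.from_euler('y',q[1]+q[2])
    w=np.array([A1,0,H0+d6])+s.apply([0,0,L2])+f.apply([E,0,L3])+np.array([0,DL,0])
    Rt=b*f*R.from_euler('z',S4*q[3])*R.from_euler('y',q[4])*R.from_euler('z',q[5]+np.pi/2)
    return b.apply(w)+Rt.apply([0,0,d6]),Rt
def ik(pos,Rt,q0):
    def f(q):
        p,r=fk(q); return np.r_[(p-pos)/10,(r.inv()*Rt).as_rotvec()*10]
    r=least_squares(f,np.clip(q0,LO+1e-3,HI-1e-3),bounds=(LO,HI)); return r.x,r.cost
E
python3 - <<'E'
import kin,numpy as np
for q,rot in [([.0583,.436,1.4958,-.0064,1.2039,.022],[3.1355,.0058,1.6094]),([.0598,.4303,1.5105,-.0061,1.198,1.7414],[3.1364,-.0036,-.1086])]:
  for s in (1,-1):
    kin.S4=s; p,r=kin.fk(q); print(s,p.round(1),r.as_euler("xyz").round(4),rot)
E
```

```text
1 [612.7 101.1 461.3] [3.1356 0.0059 1.6094] [3.1355, 0.0058, 1.6094]
-1 [612.6 102.3 461.3] [ 3.1358 -0.0061  1.6048] [3.1355, 0.0058, 1.6094]
1 [607.5 101.7 459.4] [ 3.1365 -0.0037 -0.1086] [3.1364, -0.0036, -0.1086]
-1 [607.5 102.9 459.4] [-3.1355e+00 -1.8000e-03 -1.1300e-01] [3.1364, -0.0036, -0.1086]
```

```bash
cat > scan.py <<'E'
from kin import *
import kin
cup=np.array([487,-348,0.])
def target(az,dip,sx,gz):
    u=np.array([np.cos(az)*np.cos(dip),np.sin(az)*np.cos(dip),-np.sin(dip)])
    x=sx*np.array([np.cos(az)*np.sin(dip),np.sin(az)*np.sin(dip),np.cos(dip)])
    y=np.cross(u,x); Rt=R.from_matrix(np.stack([x,y,u],1))
    g=cup+[0,0,gz]; return g-171*u,Rt
if __name__=="__main__":
  for d6 in (90,150):
    kin.D6=d6
    for sx in (1,-1):
     for az in np.deg2rad([-60,-30,0,30,60,90,120]):
      for dip in np.deg2rad([0,20,35]):
        p,Rt=target(az,dip,sx,155); best=None
        for s4 in (0,.8,1.57,2.3,3.1):
         for s6 in (-2,0,2):
            q,c=ik(p,Rt,[-.7,.6,1.6,s4,1.2,s6])
            if best is None or c<best[1]-1e-3: best=(q,c)
        if best[1]<.01: print(d6,sx,int(np.rad2deg(az)),int(np.rad2deg(dip)),best[0].round(2))
E
python3 scan.py
```

```text
90 1 -59 0 [-0.51  0.93  2.35  3.69  1.69 -1.5 ]
90 1 -59 20 [-0.53  0.69  2.32  3.69  1.11 -1.64]
90 1 -59 35 [-0.56  0.55  2.24  3.81  0.66 -1.84]
90 1 -29 0 [-0.89  0.96  2.44  2.76  1.81 -1.67]
90 1 -29 20 [-0.87  0.69  2.41  2.79  1.18 -1.55]
90 1 -29 35 [-0.85  0.53  2.3   2.72  0.68 -1.42]
90 1 0 0 [-1.15  0.91  2.26  1.99  1.58 -1.59]
90 1 0 20 [-1.12  0.7   2.24  1.94  1.14 -1.37]
90 1 0 35 [-1.05  0.57  2.17  1.77  0.81 -1.08]
90 1 29 0 [-1.19  0.92  1.94  1.43  1.61 -1.29]
90 1 29 20 [-1.16  0.75  1.94  1.31  1.31 -1.11]
90 1 29 35 [-1.11  0.65  1.92  1.16  1.1  -0.91]
90 1 59 0 [-1.11  0.99  1.59  1.06  1.87 -1.09]
90 1 59 20 [-1.09  0.85  1.61  0.91  1.62 -1.01]
90 1 59 35 [-1.05  0.75  1.63  0.79  1.44 -0.93]
90 1 90 0 [-0.98  1.09  1.28  0.75  2.19 -1.07]
90 1 90 20 [-0.97  0.96  1.32  0.61  1.95 -1.09]
90 1 90 35 [-0.95  0.85  1.38  0.51  1.74 -1.08]
90 1 119 0 [-0.83  1.16  1.06  0.35  2.46 -1.29]
90 1 119 20 [-0.82  1.03  1.11  0.26  2.19 -1.34]
90 1 119 35 [-0.81  0.92  1.2   0.21  1.96 -1.36]
90 -1 -59 0 [-0.51  0.93  2.35  3.69  1.69  1.64]
90 -1 -59 20 [-0.53  0
[... 2395 characters left out ...]
0 [-1.25  0.79  2.32  1.88  1.21  1.61]
150 -1 0 35 [-1.16  0.61  2.25  1.78  0.87  1.91]
150 -1 29 0 [-1.3   1.03  1.9   1.32  1.62  1.77]
150 -1 29 20 [-1.27  0.83  1.94  1.24  1.33  1.95]
150 -1 29 35 [-1.2   0.69  1.93  1.12  1.12  2.15]
150 -1 59 0 [-1.18  1.1   1.49  0.99  1.9   2.02]
150 -1 59 20 [-1.16  0.93  1.54  0.86  1.65  2.09]
150 -1 59 35 [-1.11  0.81  1.58  0.75  1.46  2.18]
150 -1 90 0 [-1.02  1.22  1.09  0.74  2.25  2.09]
150 -1 90 20 [-1.01  1.06  1.18  0.58  2.    2.05]
150 -1 90 35 [-0.98  0.93  1.27  0.48  1.79  2.05]
150 -1 119 0 [-0.84  1.33  0.79  0.38  2.56  1.89]
150 -1 119 20 [-0.84  1.16  0.91  0.26  2.27  1.81]
150 -1 119 35 [-0.83  1.02  1.04  0.2   2.02  1.79]
```

```bash
cat >> h.py <<'E'
def keyR(tilt,az=np.pi/4):
    e=np.array([np.cos(az),np.sin(az),0]);k=np.array([0,0,1.]);t=np.deg2rad(tilt)
    z=-(np.sin(t)*e+np.cos(t)*k); y=-(np.cos(t)*e-np.sin(t)*k)
    return R.from_matrix(np.stack([np.cross(y,z),y,z],1))
E
python3 -c "
from h import *
plan([509,-326,285],Rt=keyR(10))
plan([509,-326,285],-.785)"
```

```text
t 7.97 inc [-33.4 413.   13. ] rot [-1.6  -0.68  6.44] rows>= 9.9
t 7.97 inc [-52.  436.1  10.3] rot [-0.   -0.12  6.46] rows>= 10.5
```

play_rows(
  increments=[
    {"dx": -2, "dy": 20, "dz": 0, "rx": 0, "ry": 0, "rz": 0.3},
    {"dx": -5, "dy": 55, "dz": 0, "rx": 0, "ry": 0, "rz": 1},
    {"dx": -8, "dy": 92, "dz": 0, "rx": 0, "ry": 0, "rz": 1.8},
    {"dx": -11, "dy": 130, "dz": 0, "rx": 0, "ry": 0, "rz": 2.6},
    {"dx": -15, "dy": 168, "dz": 0, "rx": 0, "ry": 0, "rz": 3.4},
    {"dx": -20, "dy": 206, "dz": 0, "rx": 0, "ry": 0, "rz": 4.2},
    {"dx": -24, "dy": 244, "dz": 0, "rx": 0, "ry": 0, "rz": 4.8},
    {"dx": -28, "dy": 282, "dz": 0, "rx": 0, "ry": 0, "rz": 5.4},
  ],
  fingers=0,
)

```text
t: 8.63
eef_pos: [548.3, -176.8, 467.8]
tcp_rot: [-3.138, -0.013, -0.677]
ft_force: [0.5, -1.0, -1.1]
opening: 0.125
```

```bash
python3 -c "
from h import *
st()
plan([509,-326,285],Rt=keyR(10))"
```

```text
t 8.63 q [-0.4266  0.3613  1.5994 -0.      1.1672  1.8214] tcp [ 548.31 -176.81  467.78] rot [-3.1382 -0.0133 -0.6772] g [ 550.5 -177.8  296.8] F [ 0.5 -1.  -1.1] op 0.125
t 8.63 inc [ 65.9 111.4  14.9] rot [-1.7  -0.22  1.02] rows>= 3.1
```

play_rows(
  increments=[
    {"dx": 15, "dy": 25, "dz": 0, "rx": -0.4, "ry": 0, "rz": 0.3},
    {"dx": 32, "dy": 55, "dz": 4, "rx": -0.8, "ry": -0.1, "rz": 0.6},
    {"dx": 50, "dy": 85, "dz": 10, "rx": -1.3, "ry": -0.2, "rz": 0.9},
    {"dx": 62, "dy": 105, "dz": 14, "rx": -1.7, "ry": -0.2, "rz": 1},
    {"dx": 66, "dy": 111, "dz": 15, "rx": -1.7, "ry": -0.2, "rz": 1},
    {"dx": 66, "dy": 111, "dz": 15, "rx": -1.7, "ry": -0.2, "rz": 1},
  ],
  fingers=0,
)

```text
t: 9.13
eef_pos: [529.9, -306.1, 453.9]
tcp_rot: [2.968, -0.002, -0.785]
ft_force: [0.4, 1.1, -1.1]
opening: 0.127
```

```bash
python3 -c "
from h import *
st()
plan([509,-326,136],Rt=keyR(10))
s=Cam('side');s.crop(200,60,360,210,4,'s11')
t=Cam('top');t.crop(210,90,460,270,3,'t11')
"
```

```text
t 9.13 q [-0.6089  0.4352  1.5208 -0.182   1.2201  1.8132] tcp [ 529.9  -306.07  453.89] rot [ 2.9683e+00 -1.6000e-03 -7.8550e-01] g [ 509.2 -327.1  285.4] F [ 0.4  1.1 -1.1] op 0.127
t 9.13 inc [ -0.9 -26.6 147.1] rot [-0.01 -0.02 -0.  ] rows>= 3.6
```

View pics/s11.png

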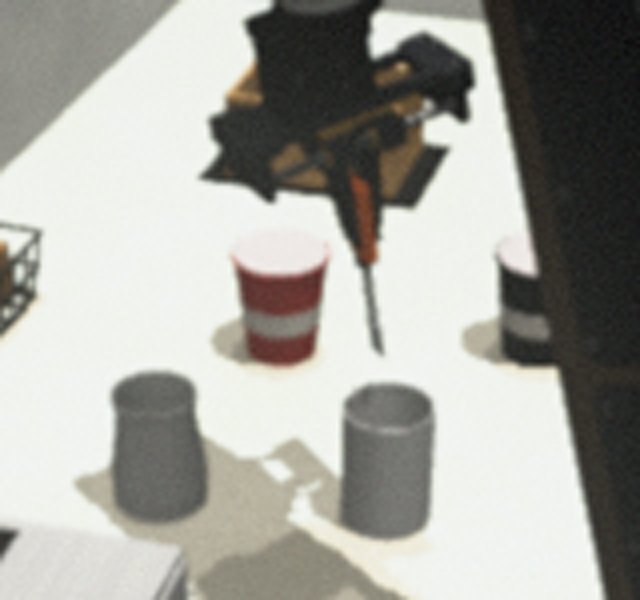

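View pics/t11.png

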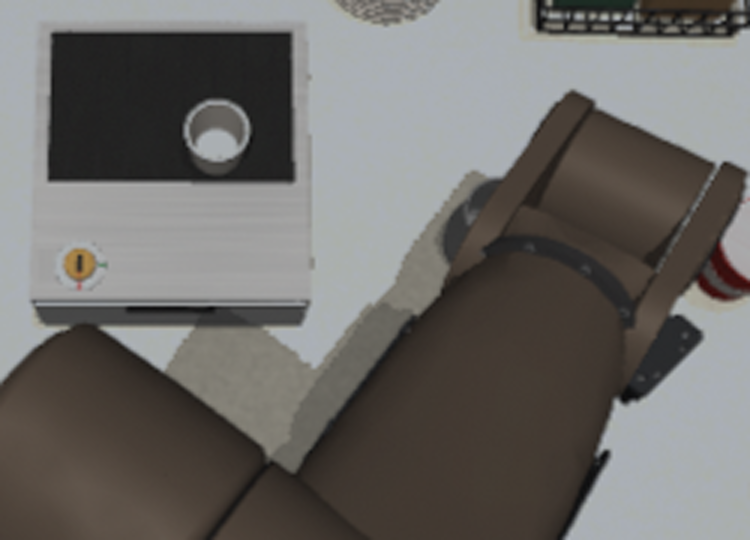

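Run:
```python
from h import *
s=Cam("side");t=Cam("top")
print("tip pred",s.P([494,-342.3,163.4])[0],"seen",px(200,60,4,380,352))
a=np.linspace(0,2*np.pi,72)
for c in [(487,-348),(487,-351),(487,-345)]:
    C=np.stack([c[0]+39*np.cos(a),c[1]+39*np.sin(a),0*a+110],1)
    for cam,x0,y0,k in ((s,200,60,4),(t,340,130,5)):
        p=cam.P(C); q=((p-[x0,y0])+.5)*k; print(c,cam.n,"L,R,T,B",q[:,0].min().round(),q[:,0].max().round(),q[:,1].min().round(),q[:,1].max().round())
```

```text
tip pred [295.31519433 147.67830043] seen (294.625, 147.625)
(487, -348) side L,R,T,B 344.0 440.0 382.0 435.0
(487, -348) top L,R,T,B 175.0 309.0 403.0 534.0
(487, -351) side L,R,T,B 345.0 441.0 380.0 432.0
(487, -351) top L,R,T,B 180.0 314.0 403.0 535.0
(487, -345) side L,R,T,B 343.0 439.0 384.0 437.0
(487, -345) top L,R,T,B 170.0 304.0 403.0 534.0
```

play_rows(
  increments=[
    {"dx": 0, "dy": -4, "dz": 20, "rx": 0, "ry": 0, "rz": 0},
    {"dx": 0, "dy": -8, "dz": 42, "rx": 0, "ry": 0, "rz": 0},
    {"dx": -0.5, "dy": -12, "dz": 64, "rx": 0, "ry": 0, "rz": 0},
    {"dx": -0.5, "dy": -15, "dz": 84, "rx": 0, "ry": 0, "rz": 0},
    {"dx": -0.5, "dy": -19, "dz": 104, "rx": 0, "ry": 0, "rz": 0},
    {"dx": -1, "dy": -22, "dz": 122, "rx": 0, "ry": 0, "rz": 0},
    {"dx": -1, "dy": -25, "dz": 136, "rx": 0, "ry": 0, "rz": 0},
    {"dx": -1, "dy": -26, "dz": 143, "rx": 0, "ry": 0, "rz": 0},
  ],
  fingers=0,
)

```text
t: 10.0
eef_pos: [532.0, -301.6, 311.9]
tcp_rot: [2.969, -0.009, -0.78]
ft_force: [-2.7, 2.6, 49.6]
opening: 0.125
```

```bash
python3 -c "
from h import *
st()
plan([509,-326,136],Rt=keyR(10))
s=Cam('side');s.crop(200,60,360,210,4,'s12')
"
```

```text
t 10.0 q [-0.6007  0.5803  1.6809 -0.2171  0.9143  1.8864] tcp [ 532.03 -301.55  311.92] rot [ 2.9689 -0.0088 -0.7798] g [ 512.4 -323.5  143.5] F [-2.7  2.6 49.6] op 0.125
t 10.0 inc [0.9 2.5 8.1] rot [-0.02 -0.09  0.04] rows>= 0.2
```

View pics/s12.png

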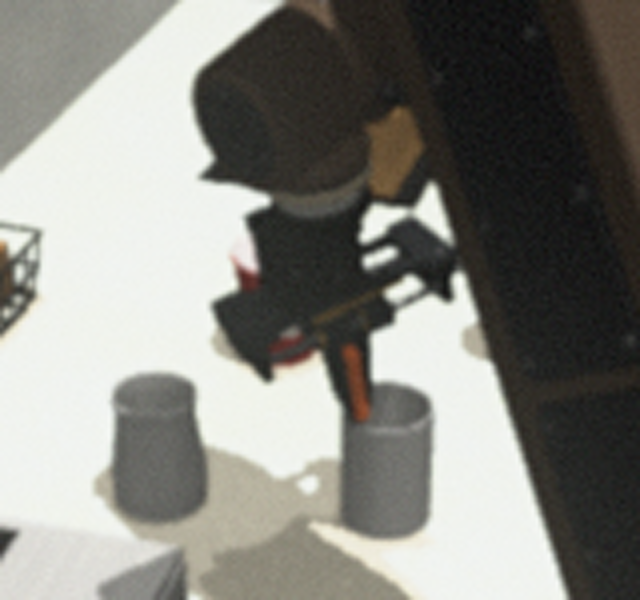

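```bash
python3 -c "
from h import *
plan([503,-333,158],Rt=keyR(10));plan([503,-333,138],Rt=keyR(10))
"
```

```text
t 10.05 inc [  1.8  15.3 -12.2] rot [-0.02 -0.09  0.04] rows>= 0.5
t 10.05 inc [ 1.6 11.9  7.5] rot [-0.02 -0.09  0.04] rows>= 0.3
```

play_rows(
  increments=[
    {"dx": 0, "dy": 2, "dz": -12, "rx": 0, "ry": 0, "rz": 0},
    {"dx": 1, "dy": 9, "dz": -13, "rx": 0, "ry": -0.1, "rz": 0},
    {"dx": 2, "dy": 15, "dz": -12, "rx": 0, "ry": -0.1, "rz": 0},
    {"dx": 2, "dy": 14, "dz": -6, "rx": 0, "ry": -0.1, "rz": 0},
    {"dx": 2, "dy": 13, "dz": 0, "rx": 0, "ry": -0.1, "rz": 0},
    {"dx": 2, "dy": 12, "dz": 4, "rx": 0, "ry": -0.1, "rz": 0},
  ],
  fingers=0,
)

```text
t: 10.55
eef_pos: [524.3, -311.9, 308.3]
tcp_rot: [2.969, 0.003, -0.782]
ft_force: [0.1, 0.2, -0.3]
opening: 0.125
```

```bash
python3 -c "
from h import *
st()
plan([503,-333,138],Rt=keyR(10))
s=Cam('side');s.crop(200,60,360,210,4,'s13')
"
```

```text
t 10.55 q [-0.6221  0.5838  1.686  -0.2153  0.9141  1.8658] tcp [ 524.3  -311.89  308.31] rot [ 2.9688  0.0032 -0.7821] g [ 503.2 -332.4  139.9] F [ 0.1  0.2 -0.3] op 0.125
t 10.55 inc [-0.1 -0.   1.9] rot [-0.02  0.02  0.04] rows>= 0.0
```

View pics/s13.png

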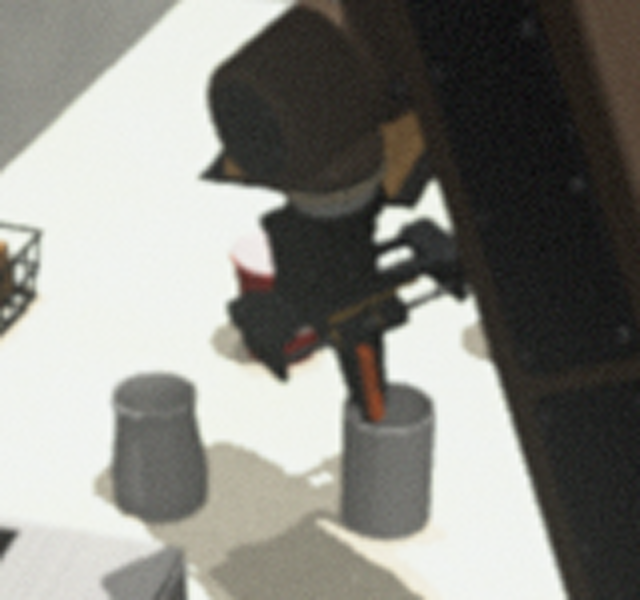

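play_rows(
  increments=[
    {"dx": 0, "dy": 0, "dz": 2, "rx": 0, "ry": 0, "rz": 0},
    {"dx": 0, "dy": -1, "dz": 5, "rx": 0, "ry": 0, "rz": 0},
    {"dx": 0, "dy": -1, "dz": 5, "rx": 0, "ry": 0, "rz": 0},
  ],
  fingers=0,
)

```text
t: 10.85
eef_pos: [524.4, -311.5, 301.5]
tcp_rot: [2.969, 0.006, -0.782]
ft_force: [0.3, -0.6, -0.4]
opening: 0.122
```

play_rows(
  increments=[
    {"dx": 0, "dy": 0, "dz": 0, "rx": 0, "ry": 0, "rz": 0},
    {"dx": 0, "dy": 0, "dz": 0, "rx": 0, "ry": 0, "rz": 0},
    {"dx": 0, "dy": 0, "dz": 0, "rx": 0, "ry": 0, "rz": 0},
    {"dx": 0, "dy": 0, "dz": 0, "rx": 0, "ry": 0, "rz": 0},
    {"dx": 0, "dy": 0, "dz": -1, "rx": 0, "ry": 0, "rz": 0},
  ],
  fingers=0.35,
)

```text
t: 11.27
eef_pos: [524.5, -311.4, 302.7]
tcp_rot: [2.969, 0.005, -0.782]
ft_force: [-0.2, -0.0, -0.1]
opening: 0.342
```

```bash
python3 -c "
from h import *
st()
s=Cam('side');s.crop(200,60,360,210,4,'s14')
"
```

```text
t 11.27 q [-0.6212  0.5911  1.6901 -0.2167  0.9053  1.8689] tcp [ 524.54 -311.41  302.67] rot [ 2.9685  0.0055 -0.7819] g [ 503.1 -331.7  134.2] F [-0.2 -0.  -0.1] op 0.342
```

View pics/s14.png

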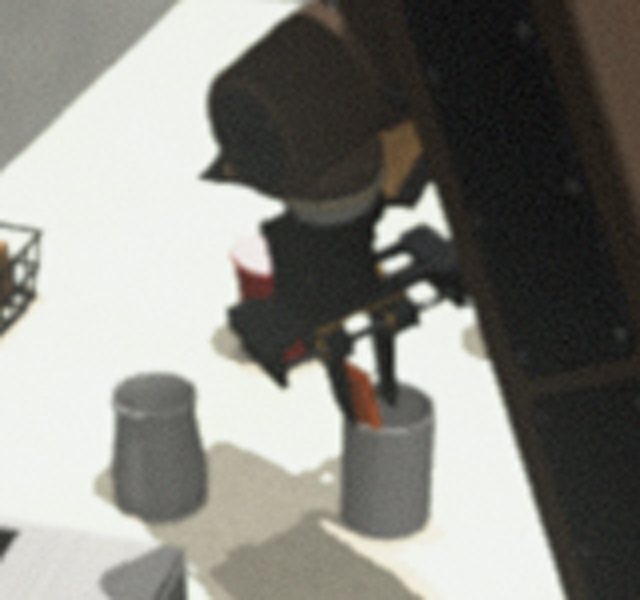

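play_rows(
  increments=[
    {"dx": 0, "dy": 0, "dz": -12, "rx": 0, "ry": 0, "rz": 0},
    {"dx": 0, "dy": 0, "dz": -28, "rx": 0, "ry": 0, "rz": 0},
    {"dx": 0, "dy": 0, "dz": -48, "rx": 0, "ry": 0, "rz": 0},
    {"dx": 0, "dy": 0, "dz": -70, "rx": 0, "ry": 0, "rz": 0},
    {"dx": 0, "dy": 0, "dz": -105, "rx": 0, "ry": 0, "rz": 0},
    {"dx": 0, "dy": 0, "dz": -140, "rx": 0, "ry": 0, "rz": 0},
  ],
  fingers=0.4,
)

```text
t: 11.82
eef_pos: [542.0, -294.6, 441.9]
tcp_rot: [2.968, 0.007, -0.782]
ft_force: [0.6, -0.5, 0.6]
opening: 0.398
```

```bash
python3 -c "
from h import *
st()
plan([505,-260,300],-0.177)
s=Cam('side');s.crop(200,60,360,210,4,'s15')
"
```

```text
t 11.82 q [-0.5826  0.4539  1.5222 -0.18    1.212   1.837 ] tcp [ 542.02 -294.59  441.86] rot [ 2.9684  0.0066 -0.782 ] g [ 520.5 -314.7  273.4] F [ 0.6 -0.5  0.6] op 0.398
t 11.82 inc [-50.8   6.5 -28.1] rot [ 1.58  0.56 -5.76] rows>= 5.0
```

View pics/s15.png

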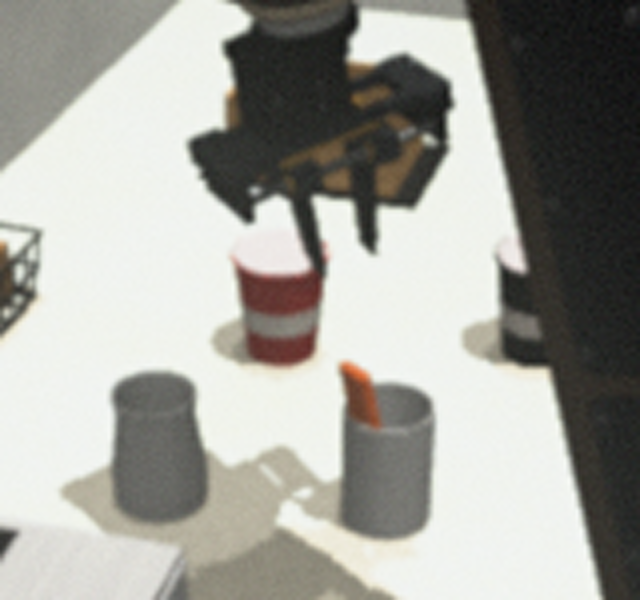

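Run:
```python
import kin
from scipy.optimize import minimize_scalar
import numpy as np
q=[-.5826,.4539,1.5222,-.18,1.212,1.837];p=np.array([542.02,-294.59,441.86])
r=minimize_scalar(lambda d:np.linalg.norm(kin.fk(q,d)[0]-p),bounds=(0,300),method="bounded");print(r.x,r.fun)
q=[-.6212,.5911,1.6901,-.2167,.9053,1.8689];p=np.array([524.54,-311.41,302.67])
r=minimize_scalar(lambda d:np.linalg.norm(kin.fk(q,d)[0]-p),bounds=(0,300),method="bounded");print(r.x,r.fun)
from h import *
plan([500,309,280],-0.177)
```

```text
80.90501728774028 0.10486026748985906
81.34055895603314 0.12054154351023609
t 11.87 inc [-455.1 -391.6  -71. ] rot [ 1.59  0.46 -5.76] rows>= 14.5
```

play_rows(
  increments=[
    {"dx": -10, "dy": -8, "dz": -15, "rx": 0.2, "ry": 0, "rz": -0.4},
    {"dx": -35, "dy": -30, "dz": -20, "rx": 0.4, "ry": 0.1, "rz": -0.9},
    {"dx": -65, "dy": -56, "dz": -24, "rx": 0.6, "ry": 0.1, "rz": -1.5},
    {"dx": -95, "dy": -82, "dz": -28, "rx": 0.8, "ry": 0.2, "rz": -2.1},
    {"dx": -125, "dy": -108, "dz": -32, "rx": 1, "ry": 0.2, "rz": -2.7},
    {"dx": -155, "dy": -134, "dz": -36, "rx": 1.2, "ry": 0.3, "rz": -3.3},
    {"dx": -185, "dy": -160, "dz": -40, "rx": 1.4, "ry": 0.3, "rz": -4},
    {"dx": -215, "dy": -186, "dz": -45, "rx": 1.5, "ry": 0.4, "rz": -4.7},
  ],
  fingers=0.6,
)

```text
t: 12.53
eef_pos: [524.0, -5.3, 461.3]
tcp_rot: [3.131, -0.001, -0.285]
ft_force: [0.9, 0.3, 0.1]
opening: 0.6
```

```bash
python3 -c "
from h import *
st()
plan([500,309,280],-0.177)"
```

```text
t 12.53 q [-0.1346  0.2898  1.7263 -0.0116  1.1265  1.7259] tcp [524.    -5.34 461.33] rot [ 3.1311e+00 -6.0000e-04 -2.8470e-01] g [523.6  -7.1 290.3] F [0.9 0.3 0.1] op 0.6
t 12.53 inc [-111.3 -295.     7.2] rot [ 0.1  -0.   -1.03] rows>= 7.6
```

play_rows(
  increments=[
    {"dx": -13, "dy": -35, "dz": 0, "rx": 0, "ry": 0, "rz": -0.2},
    {"dx": -27, "dy": -72, "dz": 0, "rx": 0.1, "ry": 0, "rz": -0.4},
    {"dx": -41, "dy": -110, "dz": 0, "rx": 0.1, "ry": 0, "rz": -0.6},
    {"dx": -55, "dy": -148, "dz": 0, "rx": 0.1, "ry": 0, "rz": -0.8},
    {"dx": -69, "dy": -186, "dz": 0, "rx": 0.1, "ry": 0, "rz": -1},
    {"dx": -84, "dy": -224, "dz": 0, "rx": 0.1, "ry": 0, "rz": -1},
    {"dx": -98, "dy": -260, "dz": 4, "rx": 0.1, "ry": 0, "rz": -1},
    {"dx": -111, "dy": -295, "dz": 7, "rx": 0.1, "ry": 0, "rz": -1},
  ],
  fingers=0.6,
)

```text
t: 13.2
eef_pos: [499.5, 311.0, 451.2]
tcp_rot: [-3.141, -0.001, -0.18]
ft_force: [1.2, -0.5, -0.0]
opening: 0.601
```

```bash
python3 -c "
from h import *
st()
plan([500,309,100],-0.177)
plan([500,309,36],-0.177)
s=Cam('side');s.crop(110,250,310,410,4,'s16')"
```

```text
t 13.2 q [ 4.4460e-01  3.9530e-01  1.5908e+00 -1.0000e-04  1.1547e+00  2.1950e+00] tcp [499.52 310.96 451.23] rot [-3.1412e+00 -7.0000e-04 -1.7960e-01] g [499.6 311.  280.2] F [ 1.2 -0.5 -0. ] op 0.601
t 13.2 inc [  0.7   1.9 180.2] rot [-0.   -0.01 -0.03] rows>= 4.3
t 13.2 inc [  0.7   1.9 244.2] rot [-0.   -0.01 -0.03] rows>= 5.9
```

View pics/s16.png

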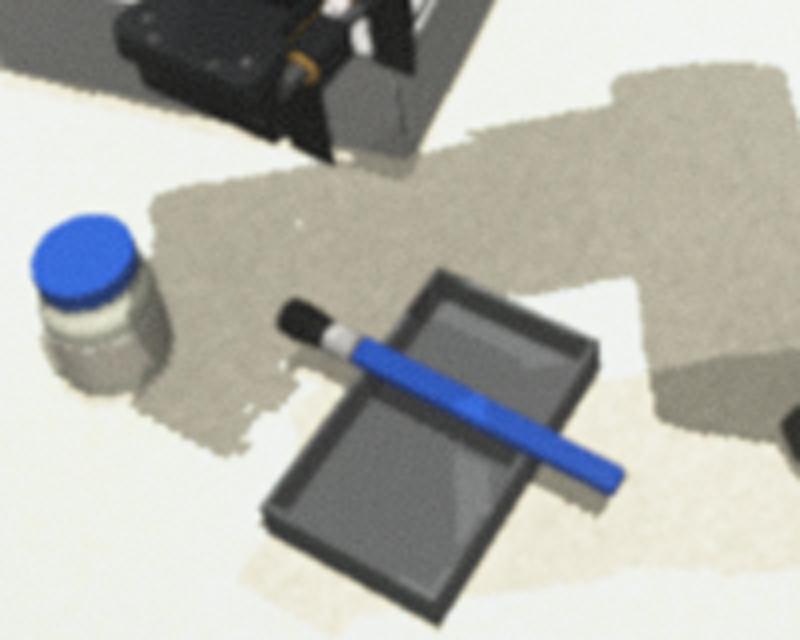

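play_rows(
  increments=[
    {"dx": 1, "dy": 2, "dz": 30, "rx": 0, "ry": 0, "rz": 0},
    {"dx": 1, "dy": 2, "dz": 68, "rx": 0, "ry": 0, "rz": 0},
    {"dx": 1, "dy": 2, "dz": 106, "rx": 0, "ry": 0, "rz": 0},
    {"dx": 1, "dy": 2, "dz": 144, "rx": 0, "ry": 0, "rz": 0},
    {"dx": 1, "dy": 2, "dz": 172, "rx": 0, "ry": 0, "rz": 0},
    {"dx": 1, "dy": 2, "dz": 190, "rx": 0, "ry": 0, "rz": 0},
  ],
  fingers=0.5,
)

```text
t: 13.75
eef_pos: [498.9, 313.4, 257.2]
tcp_rot: [3.141, 0.003, -0.177]
ft_force: [0.0, -0.2, 1.0]
opening: 0.502
```

```bash
python3 -c "
from h import *
st()
plan([500,309,36],-0.177)
s=Cam('side');s.crop(110,250,310,410,4,'s17')"
```

```text
t 13.75 q [0.4485 0.6234 1.7846 0.0025 0.7363 2.1948] tcp [498.95 313.41 257.24] rot [ 3.1413  0.0032 -0.1773] g [498.4 313.5  86.2] F [ 0.  -0.2  1. ] op 0.502
t 13.75 inc [ 2.   4.1 50.2] rot [ 0.    0.03 -0.  ] rows>= 1.2
```

View pics/s17.png

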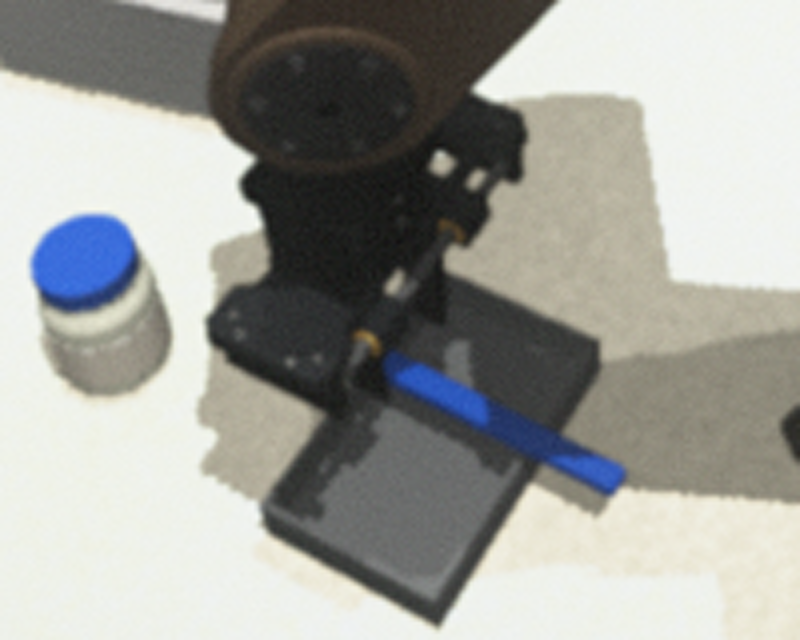

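play_rows(
  increments=[
    {"dx": 0, "dy": 4, "dz": 12, "rx": 0, "ry": 0, "rz": 0},
    {"dx": 0, "dy": 4, "dz": 26, "rx": 0, "ry": 0, "rz": 0},
    {"dx": 0, "dy": 4, "dz": 40, "rx": 0, "ry": 0, "rz": 0},
    {"dx": 0, "dy": 4, "dz": 48, "rx": 0, "ry": 0, "rz": 0},
  ],
  fingers=0.5,
)

```text
t: 14.13
eef_pos: [497.8, 309.1, 206.6]
tcp_rot: [3.139, 0.006, -0.178]
ft_force: [0.6, 0.2, -0.3]
opening: 0.503
```

```bash
python3 -c "
from h import *
st()
plan([500,309,36],-0.177)
s=Cam('side');s.crop(110,250,310,410,4,'s18')"
```

```text
t 14.13 q [0.4428 0.6971 1.8182 0.0027 0.6325 2.189 ] tcp [497.76 309.11 206.6 ] rot [ 3.1393  0.006  -0.1776] g [496.7 308.9  35.6] F [ 0.6  0.2 -0.3] op 0.503
t 14.13 inc [ 2.2 -0.3 -0.4] rot [ 0.02  0.06 -0.01] rows>= 0.1
```

View pics/s18.png

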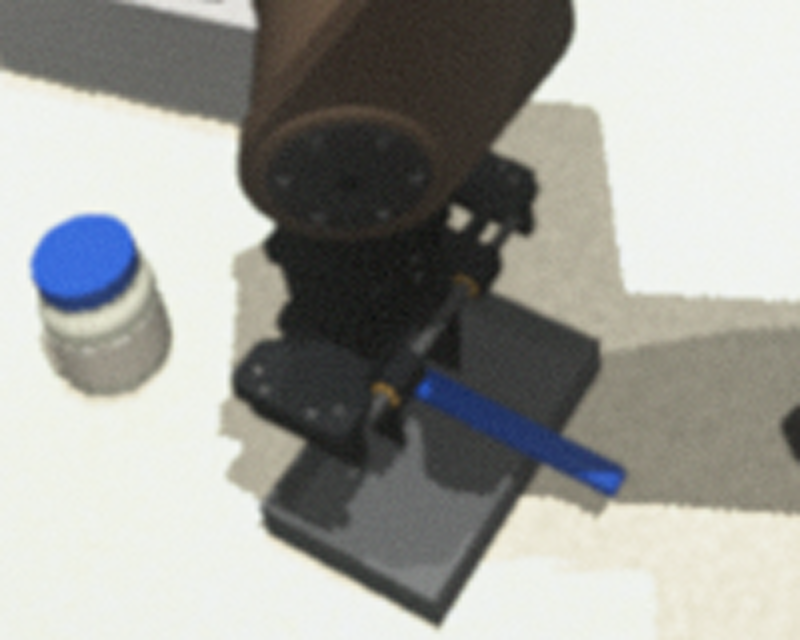

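play_rows(
  increments=[
    {"dx": 1, "dy": 0, "dz": 0, "rx": 0, "ry": 0, "rz": 0},
    {"dx": 1, "dy": 0, "dz": 0, "rx": 0, "ry": 0, "rz": 0},
    {"dx": 1, "dy": 0, "dz": 0, "rx": 0, "ry": 0, "rz": 0},
    {"dx": 1, "dy": 0, "dz": 0, "rx": 0, "ry": 0, "rz": 0},
    {"dx": 1, "dy": 0, "dz": 0, "rx": 0, "ry": 0, "rz": 0},
    {"dx": 1, "dy": 0, "dz": 0, "rx": 0, "ry": 0, "rz": 0},
    {"dx": 1, "dy": 0, "dz": 0, "rx": 0, "ry": 0, "rz": 0},
  ],
  fingers=0,
)

```text
t: 14.77
eef_pos: [498.6, 308.9, 206.2]
tcp_rot: [3.139, 0.006, -0.178]
ft_force: [-0.6, 0.9, 5.1]
opening: 0.169
```

play_rows(
  increments=[
    {"dx": 0, "dy": 0, "dz": -10, "rx": 0, "ry": 0, "rz": 0},
    {"dx": 0, "dy": 0, "dz": -30, "rx": 0, "ry": 0, "rz": 0},
    {"dx": 0, "dy": 0, "dz": -60, "rx": 0, "ry": 0, "rz": 0},
    {"dx": 0, "dy": 0, "dz": -95, "rx": 0, "ry": 0, "rz": 0},
    {"dx": 0, "dy": 0, "dz": -130, "rx": 0, "ry": 0, "rz": 0},
    {"dx": 0, "dy": 0, "dz": -165, "rx": 0, "ry": 0, "rz": 0},
    {"dx": 0, "dy": 0, "dz": -200, "rx": 0, "ry": 0, "rz": 0},
    {"dx": 0, "dy": 0, "dz": -225, "rx": 0, "ry": 0, "rz": 0},
  ],
  fingers=0,
)

```text
t: 15.43
eef_pos: [499.7, 309.1, 435.2]
tcp_rot: [3.141, 0.004, -0.177]
ft_force: [-0.2, 0.6, -0.6]
opening: 0.164
```

```bash
python3 -c "
from h import *
st()
s=Cam('side');s.crop(80,150,310,410,2.6,'s19')"
```

```text
t 15.43 q [4.4130e-01 4.0860e-01 1.6139e+00 1.7000e-03 1.1227e+00 2.1888e+00] tcp [499.68 309.07 435.24] rot [ 3.1408  0.0039 -0.1774] g [499.  309.  264.2] F [-0.2  0.6 -0.6] op 0.164
```

View pics/s19.png

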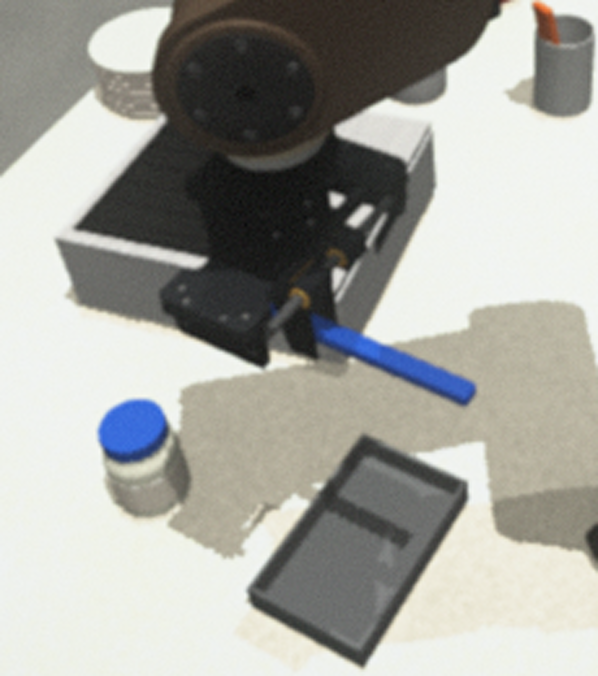

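```bash
cat > path.py <<'E'
import kin; kin.D6=81.
from kin import *
from scan import target
from scipy.spatial.transform import Slerp
def run(az,gstart,Rstart,mid,pre,fin,q0):
    down=lambda yaw:R.from_euler("xyz",[np.pi,0,yaw])
    e=np.array([np.cos(az),np.sin(az),0])
    Rv=target(az,0,1,0)[1]
    pts=[(gstart,Rstart),(mid,down(az*0.6)),(pre,Rv),(fin,Rv)]
    q=q0
    for (g0,r0),(g1,r1) in zip(pts[:-1],pts[1:]):
        S=Slerp([0,1],R.concatenate([r0,r1])); mx=0
        for s in np.linspace(0,1,11)[1:]:
            Rt=S(s); p=g0+(g1-g0)*s-Rt.apply([0,0,171]); qn,c=ik(p,Rt,q); mx=max(mx,np.abs(qn-q).max()); q=qn
        print(np.rad2deg(az).round(),q.round(2),"cost",round(c,4),"maxstep",mx.round(2))
if __name__=="__main__":
    from h import Cam
    t=Cam("top");s=Cam("side")
    print("mug",t.at_z(491,250,100).round(),"red",t.at_z(463,171,100).round())
    from h import px
    fo=s.at_z(*px(80,150,2.6,466,393),264); print("foot",fo.round(1),np.linalg.norm(fo[:2]-[499,309]))
    q0=[.4413,.4086,1.6139,.0017,1.1227,2.1888]
    _,R0=fk(q0)
    for az in np.deg2rad([0,20,45]):
        e=np.array([np.cos(az),np.sin(az),0]); b=np.array([487,-349,0])-20*e
        run(az,np.array([499,309,264.]),R0,np.array([470,-150,300.]),b+[0,0,270],b+[0,0,150],q0)
E
python3 path.py
```

```text
mug [ 419. -647.  100.] red [ 656. -581.  100.]
foot [373.3 332.7 264. ] 127.91341499540283
0.0 [-0.44  0.23  1.78 -0.    1.13  1.13] cost 0.0 maxstep 0.11
0.0 [-1.18  0.61  2.26  1.95  1.47 -1.32] cost 0.0 maxstep 0.42
0.0 [-1.18  0.9   2.27  1.96  1.58 -1.6 ] cost 0.0 maxstep 0.03
20.0 [-0.44  0.23  1.78 -0.    1.13  0.92] cost 0.0 maxstep 0.14
20.0 [-1.22  0.66  2.04  1.57  1.57 -1.13] cost 0.0 maxstep 0.3
20.0 [-1.22  0.9   2.05  1.57  1.57 -1.38] cost 0.0 maxstep 0.03
45.0 [-0.44  0.23  1.78 -0.    1.13  0.66] cost 0.0 maxstep 0.16
45.0 [-1.18  0.75  1.75  1.25  1.8  -0.96] cost 0.0 maxstep 0.24
45.0 [-1.18  0.94  1.75  1.21  1.74 -1.16] cost 0.0 maxstep 0.02
```

```bash
python3 -c "
from h import *
plan([470,-150,300],0.47)"
```

```text
t 15.58 inc [ 51.6 457.2 -37.4] rot [-0.01  0.03 -6.18] rows>= 11.1
```

play_rows(
  increments=[
    {"dx": 3, "dy": 25, "dz": -10, "rx": 0, "ry": 0, "rz": -0.4},
    {"dx": 7, "dy": 60, "dz": -16, "rx": 0, "ry": 0, "rz": -0.8},
    {"dx": 11, "dy": 98, "dz": -20, "rx": 0, "ry": 0, "rz": -1.3},
    {"dx": 15, "dy": 136, "dz": -24, "rx": 0, "ry": 0, "rz": -1.8},
    {"dx": 20, "dy": 174, "dz": -28, "rx": 0, "ry": 0, "rz": -2.3},
    {"dx": 24, "dy": 212, "dz": -32, "rx": 0, "ry": 0, "rz": -2.8},
    {"dx": 28, "dy": 250, "dz": -36, "rx": 0, "ry": 0, "rz": -3.4},
    {"dx": 33, "dy": 288, "dz": -37, "rx": 0, "ry": 0, "rz": -4},
  ],
  fingers=0,
)

```text
t: 16.25
eef_pos: [480.7, 18.1, 470.2]
tcp_rot: [-3.14, 0.004, 0.245]
ft_force: [1.3, -0.3, 0.8]
opening: 0.164
```

```bash
cat > q.py <<'E'
from h import *
from scan import target
def tgt(g,az=np.pi/4,dip=0): return dict(pos=g,Rt=target(az,np.deg2rad(dip),1,0)[1])
E
python3 -c "
from q import *
st()
plan([470,-150,300],0.47)"
```

```text
t 16.25 q [-0.0997  0.216   1.8057 -0.      1.1243  1.2265] tcp [480.74  18.15 470.19] rot [-3.1401  0.0042  0.2447] g [480.   18.2 299.2] F [ 1.3 -0.3  0.8] op 0.164
t 16.25 inc [-51.2 160.5  -0.8] rot [-0.02  0.04 -2.15] rows>= 4.0
```

play_rows(
  increments=[
    {"dx": -11, "dy": 36, "dz": 0, "rx": 0, "ry": 0, "rz": -0.5},
    {"dx": -23, "dy": 72, "dz": 0, "rx": 0, "ry": 0, "rz": -1},
    {"dx": -35, "dy": 108, "dz": 0, "rx": 0, "ry": 0, "rz": -1.5},
    {"dx": -46, "dy": 142, "dz": 0, "rx": 0, "ry": 0, "rz": -2},
    {"dx": -51, "dy": 160, "dz": 0, "rx": 0, "ry": 0, "rz": -2.2},
  ],
  fingers=0,
)

```text
t: 16.67
eef_pos: [469.3, -152.5, 469.0]
tcp_rot: [-3.138, 0.005, 0.476]
ft_force: [0.2, 0.4, -0.2]
opening: 0.167
```

```bash
python3 -c "
from q import *
st()
b=np.array([487-14,-349-14,0])
for z in (290,270): plan(**tgt(b+[0,0,z]))"
```

```text
t 16.67 q [-0.4477  0.2365  1.7808 -0.0023  1.1306  0.6478] tcp [ 469.32 -152.47  469.04] rot [-3.1378  0.0054  0.4763] g [ 468.2 -152.3  298. ] F [ 0.2  0.4 -0.2] op 0.167
t 16.67 inc [-255.2  241.5  179.5] rot [ 2.28 14.92 -2.35] rows>= 12.8
t 16.67 inc [-255.1  241.6  199.5] rot [ 2.28 14.92 -2.35] rows>= 12.8
```

```bash
cat >> q.py <<'E'
from scipy.spatial.transform import Slerp
def rows(g1,R1,n,lo=0,hi=8):
    s=env.state(); R0=R.from_euler("xyz",s["tcp_rot"]); p0=np.array(s["eef_pos"]); g0=p0+R0.apply([0,0,171])
    S=Slerp([0,1],R.concatenate([R0,R1]))
    for k in range(lo+1,min(hi,n)+1):
        Rt=S(k/n); g=g0+(np.array(g1)-g0)*k/n
        d=R0.inv().apply(g-Rt.apply([0,0,171])-p0); rv=(R0.inv()*Rt).as_rotvec()/np.deg2rad(6)
        print(k,np.round(d),np.round(rv,1),"foot",np.round(g-130*Rt.apply([1,0,0])))
E
python3 -c "
from q import *
t=tgt([473,-363,290]); rows(t['pos'],t['Rt'],16)"
```

```text
1 [-22.  15.   1.] [ 0.1  0.9 -0.1] foot [ 354. -226.  286.]
2 [-45.  29.   4.] [ 0.3  1.9 -0.3] foot [ 357. -240.  272.]
3 [-66.  44.   9.] [ 0.4  2.8 -0.4] foot [ 361. -253.  260.]
4 [-88.  59.  15.] [ 0.6  3.7 -0.6] foot [ 365. -266.  247.]
5 [-108.   75.   23.] [ 0.7  4.7 -0.7] foot [ 371. -277.  235.]
6 [-128.   90.   32.] [ 0.9  5.6 -0.9] foot [ 377. -288.  223.]
7 [-147.  105.   43.] [ 1.   6.5 -1. ] foot [ 385. -298.  213.]
8 [-165.  121.   54.] [ 1.1  7.5 -1.2] foot [ 393. -307.  203.]
```

play_rows(
  increments=[
    {"dx": -22, "dy": 15, "dz": 1, "rx": 0.1, "ry": 0.9, "rz": -0.1},
    {"dx": -45, "dy": 29, "dz": 4, "rx": 0.3, "ry": 1.9, "rz": -0.3},
    {"dx": -66, "dy": 44, "dz": 9, "rx": 0.4, "ry": 2.8, "rz": -0.4},
    {"dx": -88, "dy": 59, "dz": 15, "rx": 0.6, "ry": 3.7, "rz": -0.6},
    {"dx": -108, "dy": 75, "dz": 23, "rx": 0.7, "ry": 4.7, "rz": -0.7},
    {"dx": -128, "dy": 90, "dz": 32, "rx": 0.9, "ry": 5.6, "rz": -0.9},
    {"dx": -147, "dy": 105, "dz": 43, "rx": 1, "ry": 6.5, "rz": -1},
    {"dx": -165, "dy": 121, "dz": 54, "rx": 1.1, "ry": 7.5, "rz": -1.2},
  ],
  fingers=0,
)

```text
t: 17.33
eef_pos: [376.7, -336.4, 414.3]
tcp_rot: [-3.055, -0.79, 0.57]
ft_force: [0.6, 0.5, -0.7]
opening: 0.168
```

```bash
python3 -c "
from q import *
st()
t=tgt([473,-363,290]); rows(t['pos'],t['Rt'],8)
s=Cam('side');s.crop(180,0,440,210,3,'s20')"
```

```text
t 17.33 q [-0.9768  0.3319  1.8781  0.8651  1.1997 -0.4556] tcp [ 376.74 -336.43  414.34] rot [-3.0549 -0.7897  0.57  ] g [ 470.6 -258.7  294.4] F [ 0.6  0.5 -0.7] op 0.168
1 [-22.  13.  -5.] [ 0.1  0.9 -0.1] foot [ 402. -317.  193.]
2 [-43.  27.  -7.] [ 0.3  1.8 -0.3] foot [ 411. -325.  185.]
3 [-64.  41.  -9.] [ 0.4  2.8 -0.4] foot [ 421. -332.  178.]
4 [-85.  55.  -9.] [ 0.6  3.7 -0.6] foot [ 431. -339.  172.]
5 [-105.   69.   -7.] [ 0.7  4.6 -0.7] foot [ 441. -345.  167.]
6 [-124.   83.   -4.] [ 0.9  5.5 -0.8] foot [ 452. -352.  164.]
7 [-142.   98.    1.] [ 1.   6.5 -1. ] foot [ 462. -357.  161.]
8 [-159.  112.    7.] [ 1.2  7.4 -1.1] foot [ 473. -363.  160.]
```

View pics/s20.png

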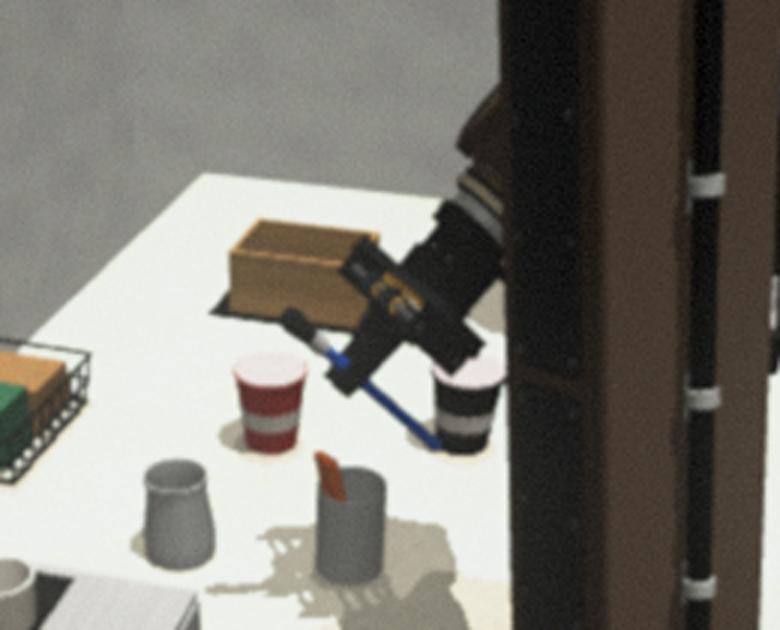

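Working well; the brush is tilting bristles-up with the foot clear of the cup.

play_rows(
  increments=[
    {"dx": -22, "dy": 13, "dz": -5, "rx": 0.1, "ry": 0.9, "rz": -0.1},
    {"dx": -43, "dy": 27, "dz": -7, "rx": 0.3, "ry": 1.8, "rz": -0.3},
    {"dx": -64, "dy": 41, "dz": -9, "rx": 0.4, "ry": 2.8, "rz": -0.4},
    {"dx": -85, "dy": 55, "dz": -9, "rx": 0.6, "ry": 3.7, "rz": -0.6},
    {"dx": -105, "dy": 69, "dz": -7, "rx": 0.7, "ry": 4.6, "rz": -0.7},
    {"dx": -124, "dy": 83, "dz": -4, "rx": 0.9, "ry": 5.5, "rz": -0.8},
    {"dx": -142, "dy": 98, "dz": 1, "rx": 1, "ry": 6.5, "rz": -1},
    {"dx": -159, "dy": 112, "dz": 7, "rx": 1.2, "ry": 7.4, "rz": -1.1},
  ],
  fingers=0,
)

```text
t: 18.05
eef_pos: [351.7, -486.9, 284.5]
tcp_rot: [-0.303, -1.555, -2.052]
ft_force: [-0.1, -0.8, -0.6]
opening: 0.164
```

```bash
python3 -c "
from q import *
st()
plan(**tgt([473,-363,285]));plan(**tgt([473,-363,145]))
s=Cam('side');s.crop(200,20,400,210,3.1,'s21')
t=Cam('top');t.crop(300,140,500,300,4,'t21')
print(s.P([473,-363,155]))"
```

```text
t 18.05 q [-1.1826  0.7353  1.7349  1.2613  1.8268 -0.9318] tcp [ 351.71 -486.92  284.52] rot [-0.3028 -1.5551 -2.0519] g [ 472.4 -365.8  287.1] F [-0.1 -0.8 -0.6] op 0.164
t 18.05 inc [ 0.4 -1.9  2.4] rot [-0.01 -0.14 -0.04] rows>= 0.1
t 18.05 inc [-139.6   -1.2    0.3] rot [-0.01 -0.14 -0.04] rows>= 3.3
[[303.32032901 147.76208394]]
```

View pics/s21.png

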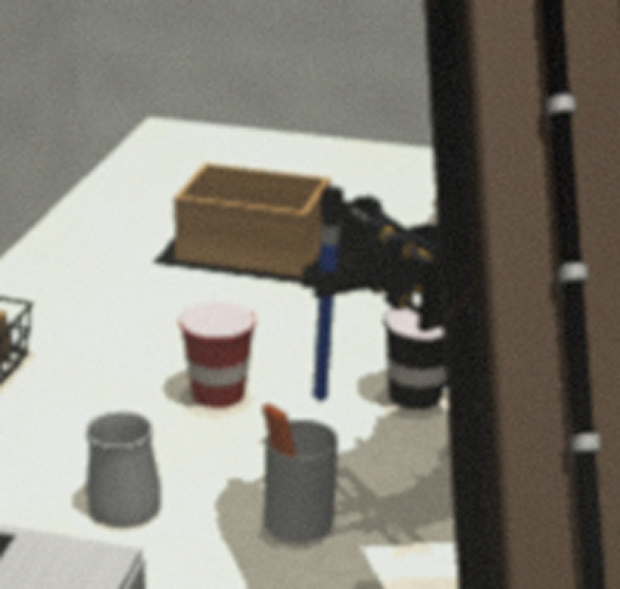

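View pics/t21.png

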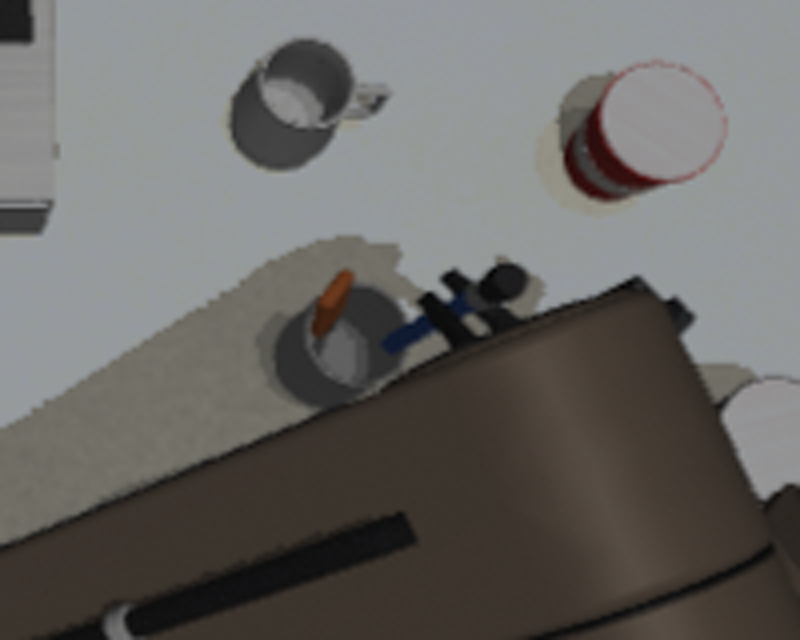

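play_rows(
  increments=[
    {"dx": -15, "dy": -1.5, "dz": 4, "rx": 0, "ry": -0.1, "rz": 0},
    {"dx": -35, "dy": -1.5, "dz": 4, "rx": 0, "ry": -0.1, "rz": 0},
    {"dx": -55, "dy": -1.5, "dz": 4, "rx": 0, "ry": -0.1, "rz": 0},
    {"dx": -75, "dy": -1.5, "dz": 4, "rx": 0, "ry": -0.1, "rz": 0},
    {"dx": -95, "dy": -1.5, "dz": 4, "rx": 0, "ry": -0.1, "rz": 0},
    {"dx": -113, "dy": -1.5, "dz": 4, "rx": 0, "ry": -0.1, "rz": 0},
  ],
  fingers=0,
)

```text
t: 18.65
eef_pos: [354.0, -480.4, 169.1]
tcp_rot: [-1.668, -1.559, -0.686]
ft_force: [-0.0, -0.3, -0.5]
opening: 0.166
```

```bash
python3 -c "
from q import *
st()
plan(**tgt([474,-362,145]))
s=Cam('side');s.crop(200,20,400,210,3.1,'s22')
"
```

```text
t 18.65 q [-1.1751  0.9129  1.7614  1.2168  1.7427 -1.123 ] tcp [ 354.01 -480.42  169.07] rot [-1.6678 -1.5592 -0.6861] g [ 474.6 -359.2  168.9] F [-0.  -0.3 -0.5] op 0.166
t 18.65 inc [-24.1   1.4  -2.4] rot [-0.02  0.01 -0.11] rows>= 0.6
```

View pics/s22.png

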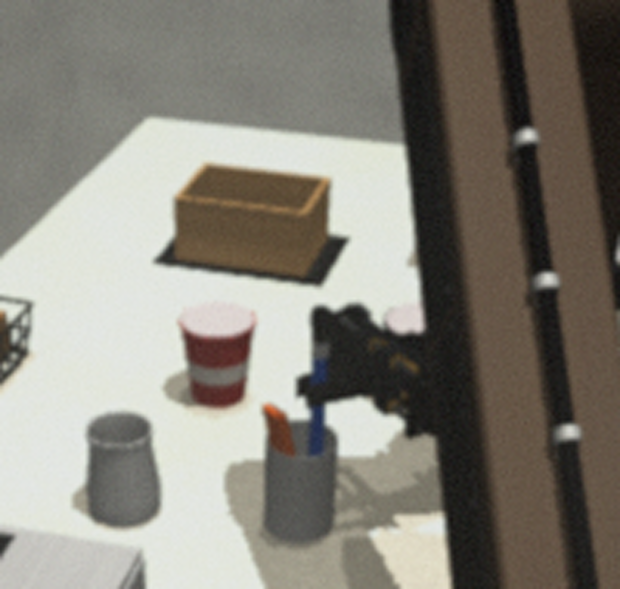

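play_rows(
  increments=[
    {"dx": -8, "dy": 1, "dz": -2, "rx": 0, "ry": 0, "rz": -0.1},
    {"dx": -16, "dy": 1, "dz": -2, "rx": 0, "ry": 0, "rz": -0.1},
    {"dx": -22, "dy": 1, "dz": -2, "rx": 0, "ry": 0, "rz": -0.1},
    {"dx": -24, "dy": 1, "dz": -2, "rx": 0, "ry": 0, "rz": -0.1},
  ],
  fingers=0,
)

```text
t: 19.03
eef_pos: [352.9, -481.8, 142.0]
tcp_rot: [-1.829, -1.566, -0.525]
ft_force: [-0.1, 0.8, 0.1]
opening: 0.163
```

play_rows(
  increments=[
    {"dx": 0, "dy": 0, "dz": 0, "rx": 0, "ry": 0, "rz": 0},
    {"dx": 0, "dy": 0, "dz": 0, "rx": 0, "ry": 0, "rz": 0},
    {"dx": 0, "dy": 0, "dz": 0, "rx": 0, "ry": 0, "rz": 0},
    {"dx": 0, "dy": 0, "dz": 0, "rx": 0, "ry": 0, "rz": 0},
    {"dx": 0, "dy": 0, "dz": 0, "rx": 0, "ry": 0, "rz": 0},
    {"dx": 0, "dy": 0, "dz": 0, "rx": 0, "ry": 0, "rz": 0},
    {"dx": 0, "dy": 0, "dz": 0, "rx": 0, "ry": 0, "rz": 0},
  ],
  fingers=0.5,
)

```text
t: 19.62
eef_pos: [352.9, -481.8, 142.1]
tcp_rot: [-1.856, -1.566, -0.498]
ft_force: [-0.4, -0.4, 0.3]
opening: 0.493
```

```bash
python3 -c "
from q import *
st()
s=Cam('side');s.crop(240,90,360,210,5,'s23')
t=Cam('top');t.crop(300,140,500,300,4,'t23')
"
```

```text
t 19.62 q [-1.1777  0.9584  1.7549  1.2081  1.7299 -1.1675] tcp [ 352.86 -481.78  142.11] rot [-1.8555 -1.566  -0.4983] g [ 473.5 -360.6  141.9] F [-0.4 -0.4  0.3] op 0.493
```

View pics/s23.png

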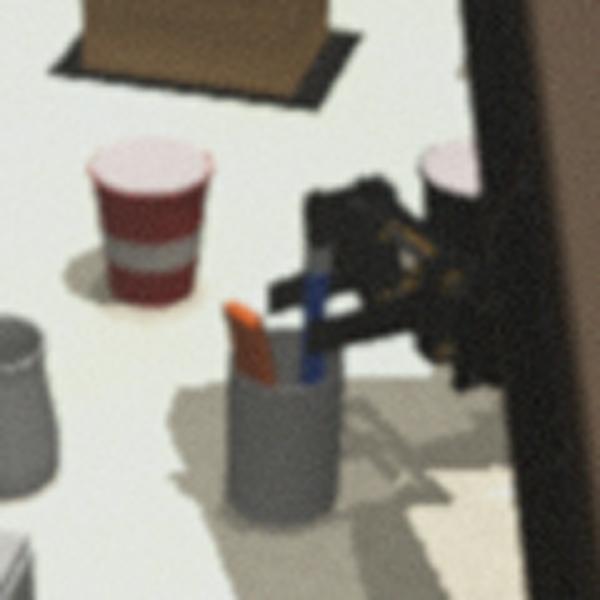

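View pics/t23.png

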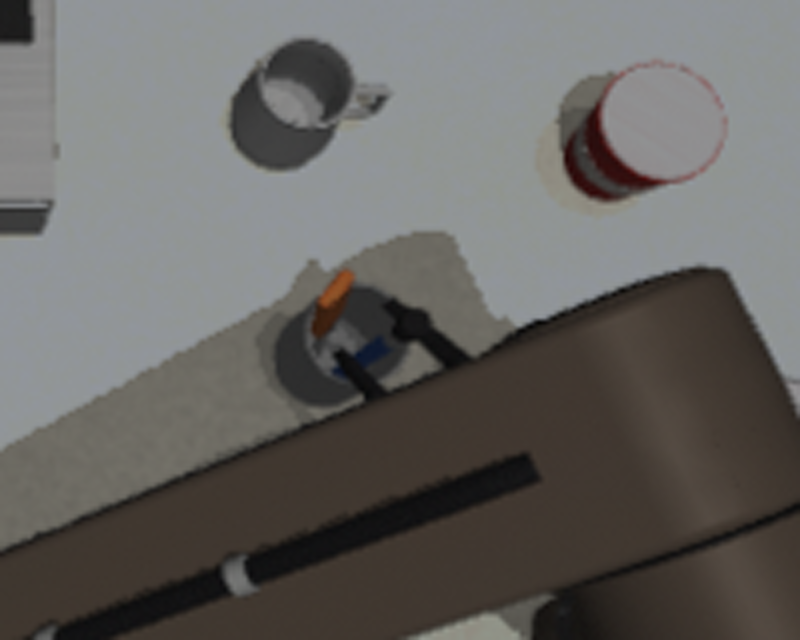

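play_rows(
  increments=[
    {"dx": 0, "dy": 0, "dz": 0, "rx": 0, "ry": 0, "rz": 0},
    {"dx": 0, "dy": 0, "dz": 0, "rx": 0, "ry": 0, "rz": 0},
    {"dx": 0, "dy": 0, "dz": 0, "rx": 0, "ry": 0, "rz": 0},
    {"dx": 0, "dy": 0, "dz": 0, "rx": 0, "ry": 0, "rz": 0},
    {"dx": 0, "dy": 0, "dz": 0, "rx": 0, "ry": 0, "rz": 0},
    {"dx": 0, "dy": 0, "dz": 0, "rx": 0, "ry": 0, "rz": 0},
  ],
  fingers=0.9,
)

```text
t: 20.22
eef_pos: [352.8, -481.8, 142.0]
tcp_rot: [-1.82, -1.566, -0.534]
ft_force: [-0.1, 0.1, 0.2]
opening: 0.859
```

```bash
python3 -c "
from q import *
st()
s=Cam('side');s.crop(240,90,360,210,5,'s24')
t=Cam('top');t.crop(340,170,460,270,6,'t24')
"
```

```text
t 20.22 q [-1.1777  0.9586  1.755   1.2081  1.7299 -1.1675] tcp [ 352.83 -481.76  141.99] rot [-1.8202 -1.5659 -0.5336] g [ 473.5 -360.6  141.8] F [-0.1  0.1  0.2] op 0.859
```

View pics/s24.png

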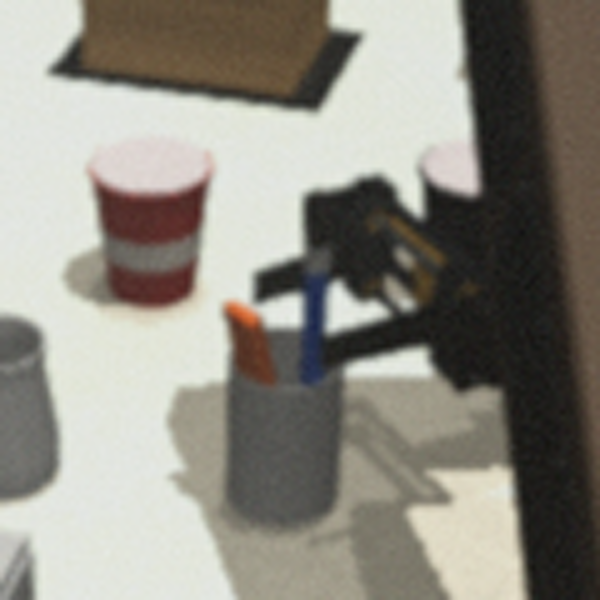

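View pics/t24.png

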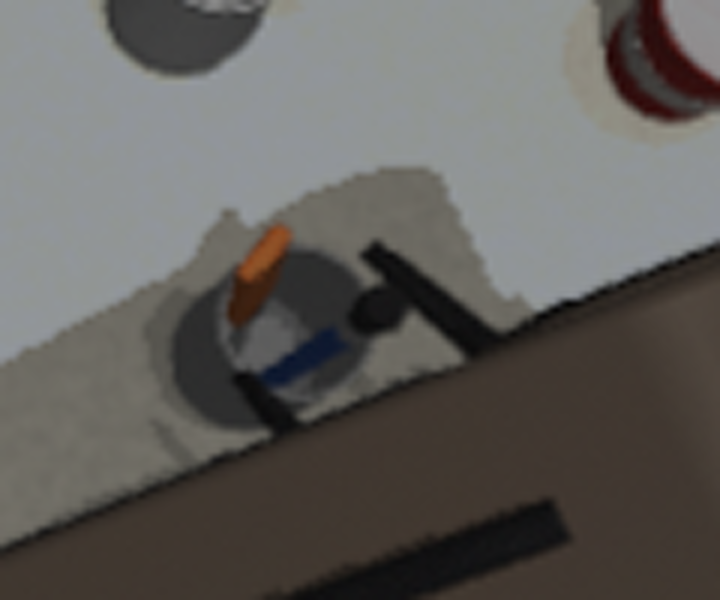

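play_rows(
  increments=[
    {"dx": 0, "dy": 0, "dz": -8, "rx": 0, "ry": 0, "rz": 0},
    {"dx": 0, "dy": 0, "dz": -20, "rx": 0, "ry": 0, "rz": 0},
    {"dx": 0, "dy": 0, "dz": -36, "rx": 0, "ry": 0, "rz": 0},
    {"dx": 0, "dy": 0, "dz": -54, "rx": 0, "ry": 0, "rz": 0},
    {"dx": 0, "dy": 0, "dz": -74, "rx": 0, "ry": 0, "rz": 0},
    {"dx": 0, "dy": 0, "dz": -90, "rx": 0, "ry": 0, "rz": 0},
    {"dx": 10, "dy": 0, "dz": -100, "rx": 0, "ry": 0, "rz": 0},
    {"dx": 20, "dy": 0, "dz": -105, "rx": 0, "ry": 0, "rz": 0},
  ],
  fingers=0.9,
)

```text
t: 20.98
eef_pos: [277.1, -557.6, 162.5]
tcp_rot: [-1.752, -1.566, -0.604]
ft_force: [-0.1, -0.4, 0.1]
opening: 0.896
```

```bash
python3 -c "
from q import *
st()
s=Cam('side');s.crop(90,90,360,300,2.8,'s25')
t=Cam('top');t.crop(200,80,460,270,3,'t25')
"
```

```text
t 20.98 q [-1.3295  0.95    1.6559  1.0903  1.8375 -1.0959] tcp [ 277.14 -557.59  162.54] rot [-1.7519 -1.5655 -0.6039] g [ 398.  -436.6  162.4] F [-0.1 -0.4  0.1] op 0.896
```

View pics/s25.png

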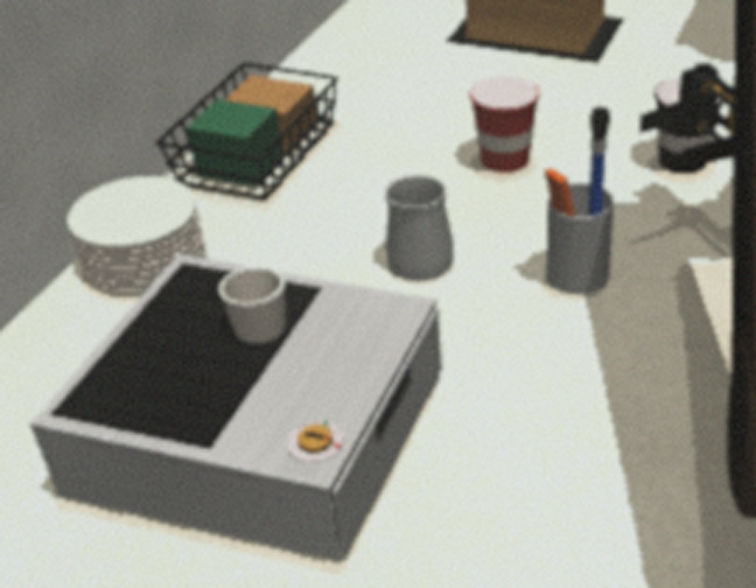

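View pics/t25.png

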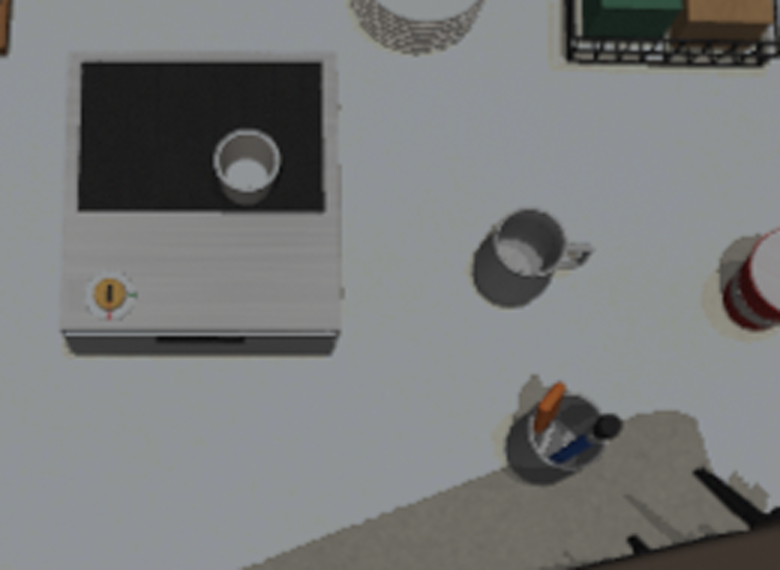

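Run:
```python
from q import *
t=Cam('top');s=Cam('side')
T=lambda u,v:px(200,80,3,u,v);S=lambda u,v:px(90,90,2.8,u,v)
print("keytop",tri(t,T(558,388),s,S(553,174)))
print("brush top",tri(t,T(608,426),s,S(600,114)))
a=t.at_z(*T(110,286),113);b=t.at_z(*T(110,303),113);print("slot dir deg from x",np.rad2deg(np.arctan2(*(a-b)[:2][::-1])))
st()
```

```text
keytop (array([ 518.69797795, -332.23353967,  149.87045499]), np.float64(2.1038566607343943))
brush top (array([ 471.15851868, -356.80566432,  220.30649553]), np.float64(1.6445746847152205))
slot dir deg from x 2.828173607383829
t 21.18 q [-1.3257  0.9489  1.6579  1.0911  1.8356 -1.0977] tcp [ 279.15 -555.95  162.83] rot [-1.9951 -1.5665 -0.3584] g [ 399.7 -434.7  162.5] F [-0.4  0.5 -0.2] op 0.904
```

```bash
python3 -c "
from cell import env
print(env.job_done())"
```

```text
the job is handed in; nothing more can be done
None
```

The job is done and handed in at about 21 s of the 72 s allowed. No verdict was reported, so what follows rests on my own last checks.

- **Drawer and lock:** I pushed the drawer until it met its stop at about 46 N. I then turned the key clockwise until the torque rose at the lock's stop. In the last top picture the slot lies about 3° from the x axis, which agrees with locked, since the housing itself is turned about 1.7°. The drawer front is closed flush.
- **Key and brush:** The key is in the plain, handle-less cup, blade down, leaning on the rim with its top at about 150 mm. The brush stands nearly upright in the same cup, bristles up, top at about 220 mm. Both heights fit ends resting on the cup's floor. I never saw the blade tip or the brush foot directly.
- **Everything else:** The tool cup stands upright and had not visibly moved when I checked it against the first pictures. The espresso cup and milk jug look unmoved in the last pictures. I last saw the jar in place after lifting the brush, and the arm did not go near it afterwards. At hand-in the gripper was clear of the cup and the measured forces were about zero.

One thing went wrong and was corrected. On the first attempt to lower the key, its handle caught the cup rim and the upward force reached about 50 N. I lifted it, moved it towards the cup's centre and lowered it without contact. That force was under the 120 N wrist limit, and I took the contact to be the held key rather than the gripper, to which the 40 N limit applies.

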